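# Stack and chock feed rollers on the V-cradle of a desk plotter

## Robot

A 7-joint arm with a two-finger parallel gripper is mounted at the origin on the work surface. World frame = base frame: x ahead of the robot, y to its left, z up, the work surface at z = 0. Lengths are in m, angles in degrees, forces in N, time in s.
With the tool pointing down it reaches from about 0.425 to 0.875 m from the base axis. Payload 4.7 kg.
Tool frame: the origin (TCP) lies at the very end of the fingers, on their centre line; the grasp point (between the pads) lies 19 mm behind it; z points along the fingers, y is the direction in which the jaws open and shut (so a half turn about z gives the same grasp; the last joint's range is limited). The gripper opens to 87 mm and grips with 3 to 60 N. Pads are 19 mm wide; open, the fingers measure 117 mm over their backs; the gripper's body (75 mm by 190 mm) begins 51 mm behind the grasp point.
Start: joints at [-73.849, 18.392, -4.016, 83.108, 1.295, 78.541, -3.26], TCP at [0.172, 0.627, 0.223] pointing down, gripper open.
Joint ranges: [-163.93, 163.93], [-17.29, 119.83], [-79.2, 71.16], [3.27, 140.29], [-89.18, 269.18], [5.43, 117.66], [-154.24, 154.24]. Speed limits (degrees/s): [147.25, 147.25, 180, 180, 180, 180, 180].

## Interface

Orientations are given as [roll, pitch, yaw] about the fixed x, y, z axes, in that order (R = Rz(yaw) Ry(pitch) Rx(roll)).
In Python, from cell import sensors, imaging, ticket gives the robot as it stands.
- The arm moves only by the tool carry_out, never from a script. Its argument "plan" is a list of rows, each an object of numbers: "fingers": the closure, from -1 (fully open) to 1 (shut); "dx", "dy", "dz": the shift along the tool's x, y, z normalised to -1 to 1, where 1 is 0.03 m; "rx", "ry", "rz": the turn, a rotation vector about the tool's x, y, z normalised to -1 to 1, where 1 is 10 degrees. A call has 1 to 12 rows; each row shifts and turns the commanded pose from where the row before left it, along the tool's axes as they then stand; what a row does not reach is not made up. A row lasts 1/8 s, in which the tool goes at most 62.5 mm and 10.7 degrees, less where a joint would pass 70% of its speed; a pose out of reach is approached as far as the arm can. A call with a number of a shift or a turn outside -1 to 1 is refused whole. A call with a gripper value outside its range is refused whole. The fingers move at their own pace and stop on an object; "force" is the grip in N (left out, the last holds). Time passes only in rows, so rows that do not move let the fingers close. It gives the time, the measured TCP pose, the force and the opening at its end, in the units of the state.
- sensors.get_obs(): the state, without advancing time (a new reading comes with each control period).
- imaging.read_camera(name): name is "scene" or "top"; returns a dict with "color" (400x640x3 uint8, red, green, blue), "mtx" (3x3 intrinsics, pixels), "dist_coeffs" ([k1, k2, p1, p2, k3] as OpenCV has them; the pictures are not rectified), "extrinsics" (4x4, takes a point from world to camera coordinates). Camera axes: x right, y down, z forward; pixel columns grow to the right and rows downward; lengths in m; the calibration is good to about 2 mm. A picture is of the moment at which its call begins. There is no depth.
- ticket.sign_off(): hands the job in, once; it reports no verdict.
The state is a dict: "time_s": time; "qpos": joint angles; "joint_velocities": joint speeds; "effort": joint torques, N m; "tool_pos": TCP position; "tool_rot": TCP orientation; "force": force on the tool from outside, world axes, zero at the start; "wrist_torque": the same for the moment, N m; "grip_width": finger opening in m.
Only numpy, scipy, OpenCV 4.12 (cv2) and the standard library are available. Lean on these libraries where they do the work, as an engineer would, in place of code of your own. Each camera call takes 0.05 s, during which the arm holds its last target.

## Task

Lay the loose short roller squarely in the cradle's open seat, beside the roller already there, and let go; then push the wedge-backed chock along the bed, upright face first, until it presses firmly on that roller, and leave it there. Last, lay the long roller on top, in the valley between the two lower ones, without knocking them out of their seats, dropping a roller or disturbing the other things on the desk.

Things in the scene. Friction and masses are not known exactly. Their poses are not given: they have to be found in the camera images.
- rack: Fixed V-cradle: two grey rails 26 mm wide, 57 mm either side of its middle, 88 mm clear between them down to a base plate 6 mm high. Origin on the desk below the top valley; x horizontal, from the chock's bed to the back seat (away from the robot, apart from yaw), y along the lying rollers, z up. Back seat (45 degree V) at x = 25 mm, open seat at x = -25 mm.
- open_seat (a point): Middle of the short roller when seated, 55 mm above the desk; axes parallel to the rack's. The seat is a lopsided V: steep (65 degrees) on its far side; its near side is the bed, on which a roller rolls down into it.
- bed (a point): Point on the bed's surface midway between the rails, at rack x = -97 mm, 43 mm above the desk; axes parallel to the rack's. The bed is the rails' near part, flat, falling at 8 degrees towards +x; it runs from x = -124 mm (47 mm high) to the open seat (33 mm high at x = -28 mm).
- board_edge (a point): Middle of the near lower edge of the green circuit board that hangs over the cradle, at rack x = 15 mm. Brackets and board occupy x = 15 to 140 mm, y = -65 to 65 mm, 225 to 260 mm above the desk, on two posts at x = 113 mm. Under it the rollers' middles are reached with the tool leaning back over the bed, about 30 degrees from vertical.
- top_seat (a point): Where the long roller's middle lies when it rests on both lower rollers, 91 mm above the desk; axes parallel to the rack's.
- roller_a: Short steel-coloured roller, 150 mm long, already in the cradle's back seat: two thick ends 44 mm across joined by a thin steel waist 14 mm across and 70 mm long. Origin at its middle on its axis; y runs along its axis; it is free to spin about y, so its x and z are not meaningful.
- roller_b: The loose short roller, 150 mm long, 0.25 to 0.45 kg, lying in one of the two grey rests: two thick ends 44 mm across joined by a thin steel waist 14 mm across and 70 mm long. Origin at its middle on its axis; y runs along its axis; it is free to spin about y, so its x and z are not meaningful.
- roller_c: The long roller, 190 mm long, 0.25 to 0.45 kg, lying in the other grey rest: two thick ends 44 mm across joined by a thin steel waist 14 mm across and 70 mm long. Origin at its middle on its axis; y runs along its axis; it is free to spin about y, so its x and z are not meaningful.
- rest_1: Fixed grey V-rest, 70 by 130 mm, one of two alike, that holds a roller with its axis 45 mm above the desk. Origin on the desk under its middle, y along the roller; two V-blocks 24 mm wide, 52 mm either side of the middle; between them only a base plate 6 mm high.
- rest_2: The second grey V-rest, as rest_1.
- chock: Grey plastic chock, 52 (x) by 138 (y) by 34 mm high, 0.2 kg: feet 24 mm wide at y = -57 and 57 mm, to stand on the two rails, joined by a crossbar along y to grip it by, 16 mm thick (x = -8 to 8), from 8 to 30 mm high. Feet have an upright face at x = 26 mm and slope down behind. Origin: middle of its underside, z up. Starts flat on the desk, face away from the robot.
- chock_face (a point): Point midway between the two upright faces, 22 mm above the chock's underside; axes as the chock's. Pressed on a seated roller, the roller's axis is 22 mm ahead of it in x.
- motor: Bystander: small square electric motor, 42 mm, shaft up. Origin at the middle of its underside. Not to be moved.
- tape: Bystander: clear ring of tape, 90 mm across, 25 mm high, lying flat. Origin at the middle of its underside. Not to be moved.
- driver: Bystander: screwdriver with a black handle, lying on the desk near the robot. Origin at the middle of its underside. Not to be moved.
- clip: Bystander: dark metal paper clip with wire loops, 32 mm long, near the robot. Origin at the middle of its underside. Not to be moved.
- mug: Bystander: white mug, 90 mm high. Origin at the middle of its underside. Not to be moved.
- battery: Bystander: grey battery pack, 150 by 50 by 32 mm. Origin at the middle of its underside. Not to be moved.
Not all that is in view belongs to the job. Leave any red look-alike of the roller_b alone.

How it is judged:
By the outcome, as a careful person would: the job done as asked, in the order asked, and still so for the second after the job is handed in, with the robot touching nothing.
It also fails if it takes over 67 s, if anything falls off the work surface, if the arm or the gripper's body presses on something with over 40 N, if the wrist force passes 120 N, or if a joint passes its speed limit or range.

## Working session

There is one attempt and no reset: what is moved stays moved. The work goes in short steps, Python scripts to look and compute and a tool call to move; the robot and the scene stay as the last step left them, time stands still between calls to the robot, and variables do not carry over. Pictures are saved under pics/ and viewed, and the job is handed in when it is done.

Besides the shell and the picture viewer there is one more tool, called after ">>>" as a command line: name --argument value ..., lists and objects as JSON in quotes. carry_out: Moves the arm, as the interface text tells. Scaled input: -1 to 1 covers 0.03 m each way for a shift and 10 degrees each way for a turn. Its arguments: {"type":"object","properties":{"plan":{"type":"array"},"force":{"type":"number"}},"required":["plan"]}

```bash
ls; mkdir -p pics
python3 - <<'E'
from cell import sensors, imaging
import cv2,numpy as np
print(sensors.get_obs())
for n in ("scene","top"):
    r=imaging.read_camera(n); np.savez(f"{n}0.npz",**r)
    cv2.imwrite(f"pics/{n}0.png",r["color"][:,:,::-1]); print(n,r["mtx"],r["dist_coeffs"],r["extrinsics"])
E
```

```text
pics
{'time_s': 0.0, 'qpos': array([-73.84892034,  18.43923797,  -4.01755224,  83.17573102,
         1.29418141,  78.54086168,  -3.25912031]), 'joint_velocities': array([-0.02710363, -0.00707108, -0.02406148,  0.01482093,  0.00567245,
        0.10211048,  0.00967229]), 'effort': array([ 5.33572202e-04, -4.91270041e+01, -4.03928831e-01, -3.12535214e+01,
       -6.40128320e-02,  4.33974189e-02,  1.66256959e-04]), 'tool_pos': array([0.17186465, 0.62628366, 0.22145251]), 'tool_rot': array([-1.79889378e+02,  4.36693273e-03,  1.64661326e+02]), 'force': array([ 0.79543256,  0.44108899, -0.51400867]), 'wrist_torque': array([-0.03486857,  0.0168311 , -0.06154361]), 'grip_width': 0.08691145540988476}
scene [[506.10873826   0.         322.05310077]
 [  0.         506.10873826 199.36555587]
 [  0.           0.           1.        ]] [-0.07378647  0.          0.          0.          0.        ] [[ 0.35117626  0.93618546  0.01523224 -0.14883675]
 [ 0.71870839 -0.25909928 -0.64523314 -0.23467406]
 [-0.60011122  0.23753811 -0.76383386  1.79287526]
 [ 0.          0.          0.          1.        ]]
top [[371.18969878   0.         318.87465812]
 [  0.         371.18969878 197.85119556]
 [  0.           0.           1.        ]] [-0.02568171  0.          0.          0.          0.        ] [[ 5.82836109e-03 -9.99980949e-01  2.03292576e-03 -9.89553070e-03]
 [-9.93533681e-01 -6.02127679e-03 -1.13377988e-01  4.99804558e-01]
 [ 1.13388069e-01 -1.35897236e-03 -9.93549847e-01  1.44028244e+00]
 [ 0.00000000e+00  0.00000000e+00  0.00000000e+00  1.00000000e+00]]
```

View pics/scene0.png

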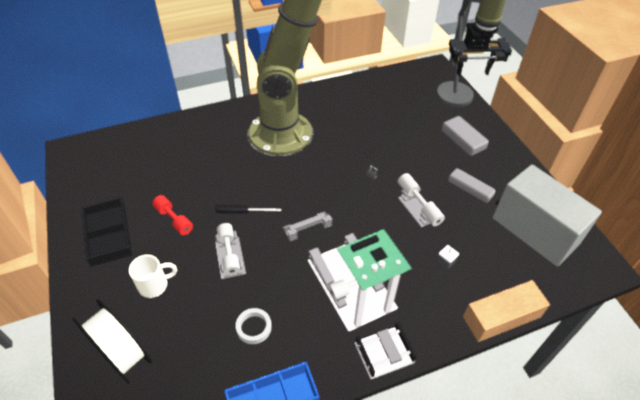

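View pics/top0.png

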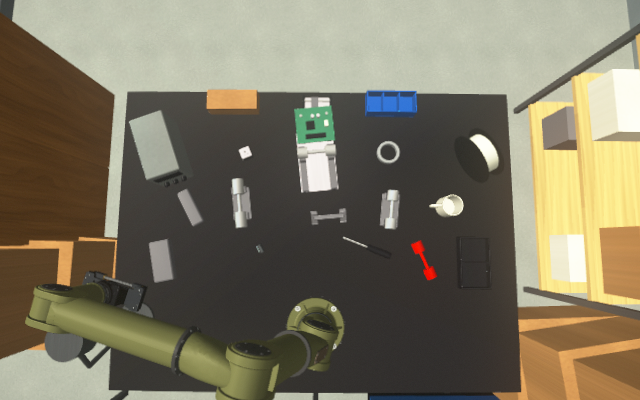

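```bash
cat > h.py <<'E'
import numpy as np,cv2
from scipy.spatial.transform import Rotation as R
def load(n): return dict(np.load(n))
def ray(r,uv):
    uv=np.array(uv,float).reshape(-1,1,2)
    n=cv2.undistortPoints(uv,r["mtx"],r["dist_coeffs"]).reshape(-1,2)
    E=r["extrinsics"]; d=np.c_[n,np.ones(len(n))]@E[:3,:3]
    return -E[:3,:3].T@E[:3,3], d
def onz(r,uv,z):
    c,d=ray(r,uv); return c+d*((z-c[2])/d[:,2])[:,None]
def proj(r,P):
    E=r["extrinsics"]; P=np.array(P,float).reshape(-1,3)
    return cv2.projectPoints(P,cv2.Rodrigues(E[:3,:3])[0],E[:3,3],r["mtx"],r["dist_coeffs"])[0].reshape(-1,2)
def crop(r,x0,y0,x1,y1,s,name):
    c=r["color"][y0:y1,x0:x1,::-1]
    cv2.imwrite(name,cv2.resize(c,None,fx=s,fy=s,interpolation=cv2.INTER_CUBIC))
E
python3 - <<'E'
from h import *
t=load("top0.npz"); s=load("scene0.npz")
crop(t,215,90,415,240,4,"pics/tc.png")
crop(s,200,165,460,360,3,"pics/sc.png")
E
```

```text
(no output)
```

View pics/tc.png

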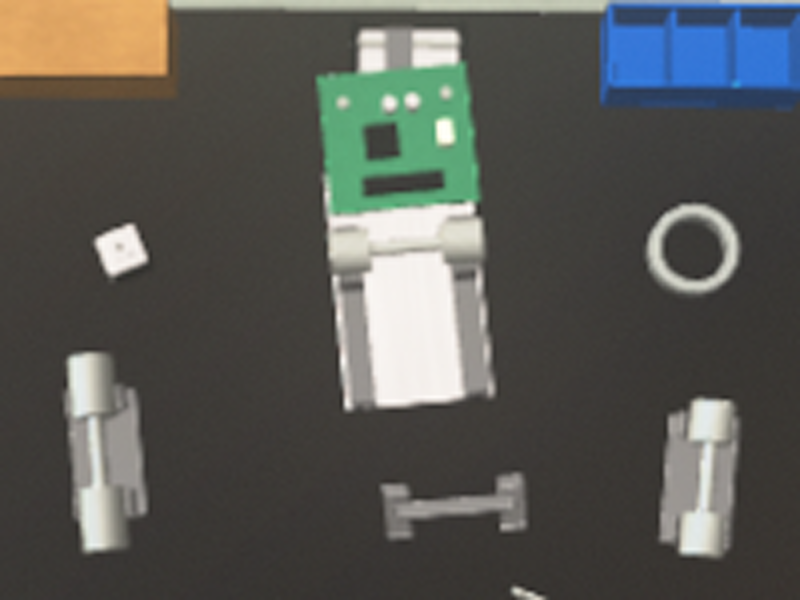

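View pics/sc.png

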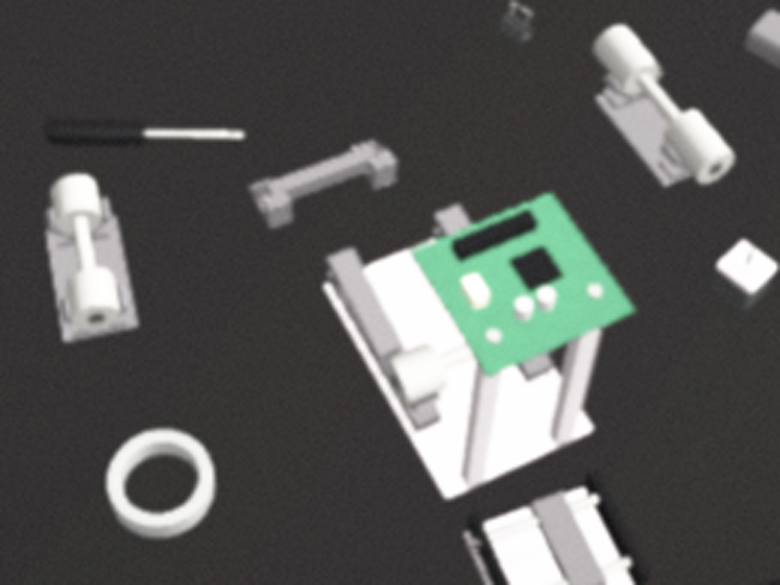

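Run:
```python
from h import *
t=load("top0.npz"); s=load("scene0.npz")
for n,r in(("t",t),("s",s)):
    print(n,-r["extrinsics"][:3,:3].T@r["extrinsics"][:3,3])
g=cv2.cvtColor(t["color"],cv2.COLOR_RGB2GRAY)
def rect(r,box,lo,hi,z,name):
    g=cv2.cvtColor(r["color"],cv2.COLOR_RGB2GRAY)
    x0,y0,x1,y1=box; m=np.zeros_like(g); m[y0:y1,x0:x1]=((g[y0:y1,x0:x1]>=lo)&(g[y0:y1,x0:x1]<=hi))
    n,l,st,c=cv2.connectedComponentsWithStats(m); k=1+np.argmax(st[1:,4])
    pts=np.argwhere(l==k)[:,::-1].astype(np.float32)
    P=onz(r,pts,z)[:,:2].astype(np.float32)
    rc=cv2.minAreaRect(P*1000); (cx,cy),(w,h),a=rc
    if w<h: a+=90; w,h=h,w
    print(name,len(pts),"c",cx,cy,"LxW",w,h,"axis ang",a, "px",pts.mean(0),"mean",P.mean(0)*1000)
for th in(165,180,195):
  rect(t,(225,170,260,235),th,255,.045,"left top")
  rect(t,(375,180,405,235),th,255,.045,"right top")
  rect(s,(390,165,450,235),th,255,.045,"left scene")
  rect(s,(210,215,250,280),th,255,.045,"right scene")
for th in (80,100,120):
  rect(t,(305,200,352,230),th,255,.032,"chock top")
  rect(s,(280,205,336,245),th,255,.032,"chock scene")
rect(t,(350,135,340,165),195,255,.055,"")if 0 else None
print(g[136:196:1,300:340:2][::4])
```

```text
t [ 0.33331949 -0.00492858  1.48767935]
s [ 1.29685471 -0.34734127  1.22030647]
left top 278 c 478.67840576171875 312.94329833984375 LxW 192.427490234375 29.933515548706055 axis ang 6.309399127960205 px [237.30936 202.2554 ] mean [478.996  311.9355]
right top 242 c 458.27484130859375 -286.46026611328125 LxW 148.81617736816406 35.535057067871094 axis ang 174.6312255859375 px [390.53305 208.67355] mean [ 457.32257 -286.9465 ]
left scene 871 c 471.4627990722656 287.3192138671875 LxW 217.1110382080078 83.08412170410156 axis ang 6.337984561920166 px [419.0172  201.53731] mean [480.70538 293.41003]
right scene 993 c 451.3575134277344 -293.2345275878906 LxW 183.40621948242188 65.03968048095703 axis ang 174.47723388671875 px [229.02518 250.56999] mean [ 459.82336 -292.7287 ]
left top 144 c 448.5296630859375 308.260498046875 LxW 125.47046661376953 23.429237365722656 axis ang 1.6734329462051392 px [238.20833 213.75   ] mean [433.80402 307.01544]
right top 218 c 458.3587951660156 -285.7460632324219 LxW 149.23348999023438 33.355079650878906 axis ang 173.8482894897461 px [390.38992 208.65138] mea
[... 2706 characters left out ...]
 139 215
   64  65]
 [185 152 151 219 245 244 243 243 242 243 244 242 242 243 196 150 150 157
   88  64]
 [203 149 150 190 244 244 243 242 242 243 243 243 242 244 216 149 150 150
  152  63]
 [196 150 150 146 245 244 243 242 241 242 242 242 241 243 230 148 150 150
  127  64]
 [193 150 150 150 234 244 243 241 241 242 241 242 240 242 241 155 150 149
  186  62]
 [229 150 149 150 228 244 243 241 241 241 240 242 241 241 241 174 150 150
  173  63]
 [139 174 151 149 205 243 243 241 240 242 240 241 243 241 242 193 150 150
  149 103]
 [ 65 186 149 150 186 242 242 241 239 241 240 241 243 241 241 221 110  92
  107 123]
 [ 62 140  68  86  72  78  64  61  61  61  62  62  63  61  62  62  61  61
   61  62]]
```

Run:
```python
from h import *
t=load("top0.npz"); s=load("scene0.npz")
crop(t,288,100,348,200,6,"pics/t1.png")
crop(s,305,225,415,330,5,"pics/s1.png")
a=cv2.imread("pics/t1.png"); b=cv2.imread("pics/s1.png")
h=max(a.shape[0],b.shape[0])
pad=lambda i:cv2.copyMakeBorder(i,0,h-i.shape[0],0,0,cv2.BORDER_CONSTANT)
cv2.imwrite("pics/m1.png",cv2.resize(np.hstack([pad(a),pad(b)]),None,fx=.87,fy=.87))
print(onz(s,[(232,270.7),(438,220.3)],.045))
crop(t,300,200,356,232,12,"pics/t2.png")
crop(s,275,200,340,245,10,"pics/s2.png")
```

```text
[[ 0.52804632 -0.30122475  0.045     ]
 [ 0.56597668  0.31281562  0.045     ]]
```

View pics/t1.png

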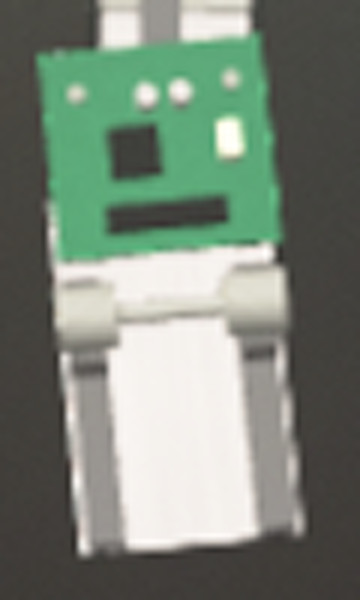

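View pics/s1.png

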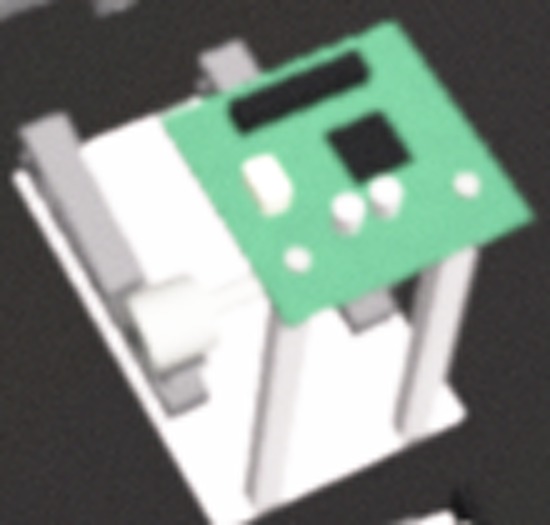

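View pics/t2.png

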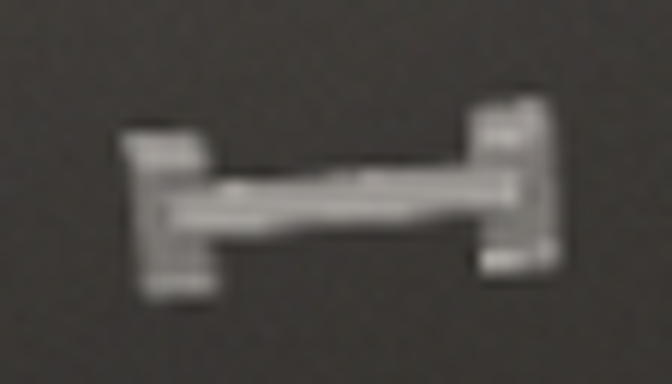

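View pics/s2.png

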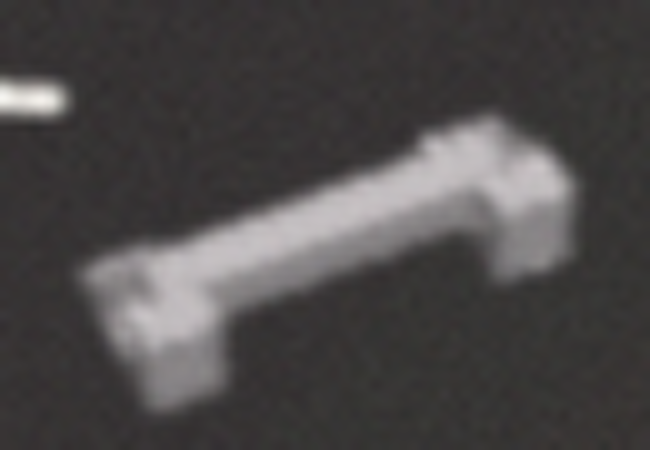

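```bash
cat > fit.py <<'E'
from h import *
from scipy.optimize import least_squares
t=load("top0.npz"); s=load("scene0.npz")
def px(l,x0,y0,k): return (np.array(l,float)+.5)/k-.5+[x0,y0]
def fit(ptsT,uvT,ptsS,uvS,p0,free=()):
    def f(p):
        c,s_=np.cos(p[2]),np.sin(p[2]); M=np.array([[c,-s_,0],[s_,c,0],[0,0,1]])
        def g(P):
            P=np.array(P,float)
            if len(p)>3: P=P.copy(); P[P[:,2]>.2,2]=p[3]
            return P@M.T+[p[0],p[1],0]
        o=[]
        if len(ptsT): o.append(proj(t,g(ptsT))-uvT)
        if len(ptsS): o.append(proj(s,g(ptsS))-uvS)
        return np.vstack(o).ravel()
    r=least_squares(f,p0,loss="soft_l1"); print(np.round(r.x[:2]*1000,1),"yaw",np.degrees(r.x[2]).round(2),r.x[3:],"\n",f(r.x).reshape(-1,2).round(1).tolist()); return r.x
E
python3 - <<'E'
from fit import *
B=.235
T=[(-.124,.044,.047),(-.124,-.044,.047),(-.124,-.07,.047),(.025,.035,.055),(.025,-.035,.055),(.015,.065,B),(.015,-.065,B),(.14,.065,B),(.14,-.065,B)]
uT=px([(122,549),(256,540),(297,533),(115,313),(232,303),(58,262),(283,243),(37,55),(260,35)],288,100,6)
S=[(-.124,-.07,.047),(-.124,-.044,.047),(-.124,.044,.047),(-.124,.07,.047),(.015,-.065,B),(.015,.065,B),(.14,.065,B),(.14,-.065,B)]
uS=px([(22,127),(68,115),(203,50),(240,40),(165,120),(395,22),(533,215),(290,325)],305,225,5)
print("both");fit(T,uT,S,uS,[.6,0,0,B])
print("noB");fit(T[:5],uT[:5],S[:4],uS[:4],[.6,0,0])
print("T");fit(T[:5],uT[:5],[],[],[.6,0,0])
print("S");fit([],[],S[:4],uS[:4],[.6,0,0])
# chock
T=[(.026,.069,.034),(.026,.045,.034),(.026,-.045,.034),(.026,-.069,.034),(-.008,.045,.03),(-.008,-.045,.03),(.008,.045,.03),(.008,-.045,.03),(-.026,.069,0),(-.026,-.069,0)]
uT=px([(122,133),(203,133),(470,110),(545,98),(215,235),(485,208),(212,183),(470,165),(145,297),(560,268)],300,200,12)
S=[(.026,.069,.034),(.026,-.069,.034),(.026,.069,0),(.026,-.069,0),(.026,-.045,.034),(.026,-.045,0)]
uS=px([(577,188),(145,350),(570,258),(155,410),(222,325),(222,390)],275,200,10)
print("chock");fit(T,uT,S,uS,[.43,-.04,.1])
fit(T,uT,[],[],[.43,-.04,.1]);fit([],[],S,uS,[.43,-.04,.1])
E
python3 - <<'E'
from fit import *
crop(t,222,170,257,235,9,"pics/t3.png"); crop(t,374,180,409,232,11,"pics/t4.png")
a=cv2.imread("pics/t3.png");b=cv2.imread("pics/t4.png");print(a.shape,b.shape)
h=max(a.shape[0],b.shape[0]);pad=lambda i:cv2.copyMakeBorder(i,0,h-i.shape[0],0,0,cv2.BORDER_CONSTANT)
cv2.imwrite("pics/m3.png",np.hstack([pad(a),pad(b)]))
crop(s,390,165,450,235,6,"pics/s3.png"); crop(s,205,215,255,285,6,"pics/s4.png")
a=cv2.imread("pics/s3.png");b=cv2.imread("pics/s4.png");print(a.shape,b.shape)
cv2.imwrite("pics/m4.png",np.hstack([a,b]))
E
```

```text
both
[654.3   2. ] yaw 5.93 [0.23607759] 
 [[0.8, -0.6], [0.9, -1.2], [0.6, -0.7], [0.7, 1.0], [-1.2, 1.0], [0.3, 0.9], [0.2, 0.5], [0.5, 0.6], [0.4, 0.5], [0.7, 0.3], [-0.1, -0.6], [0.4, 1.4], [1.0, 0.2], [-0.7, -0.6], [0.5, -0.3], [0.9, 0.2], [0.3, 0.1]]
noB
[653.    1.7] yaw 5.78 [] 
 [[0.8, -0.3], [0.8, -0.9], [0.6, -0.3], [0.7, 1.3], [-1.1, 1.3], [0.6, -0.1], [-0.3, -1.0], [0.3, 1.0], [0.9, -0.2]]
T
[654.2   1.3] yaw 4.14 [] 
 [[-0.0, -0.8], [0.1, -0.8], [-0.1, -0.1], [1.0, 0.7], [-0.8, 1.2]]
S
[652.5   3.3] yaw 7.0 [] 
 [[0.4, 0.4], [-0.5, -0.7], [-0.2, 0.8], [0.3, -0.5]]
chock
[426.6 -46.1] yaw 4.66 [] 
 [[1.0, 0.4], [0.4, -0.0], [1.0, 0.2], [0.8, 0.7], [0.0, 0.1], [0.4, 0.7], [-0.0, 0.4], [1.3, 0.2], [0.2, 0.3], [0.0, 0.2], [0.5, 0.6], [0.9, -0.0], [0.8, 0.5], [0.3, 0.8], [0.8, -0.3], [1.0, 0.1]]
[427.9 -44.3] yaw 5.24 [] 
 [[0.5, 0.3], [-0.2, -0.2], [0.4, -0.3], [0.2, 0.2], [-0.4, -0.1], [-0.1, 0.2], [-0.5, 0.2], [0.8, -0.2], [-0.2, 0.2], [-0.4, -0.3]]
[424.9 -48. ] yaw 5.12 [] 
 [[-0.3, 0.2], [0.2, -0.2], [0.0, 0.1], [-0.4, 0.6], [0.1, -0.5], [0.4, -0.1]]
(585, 315, 3) (572, 385, 3)
(420, 360, 3) (420, 300, 3)
```

View pics/m3.png

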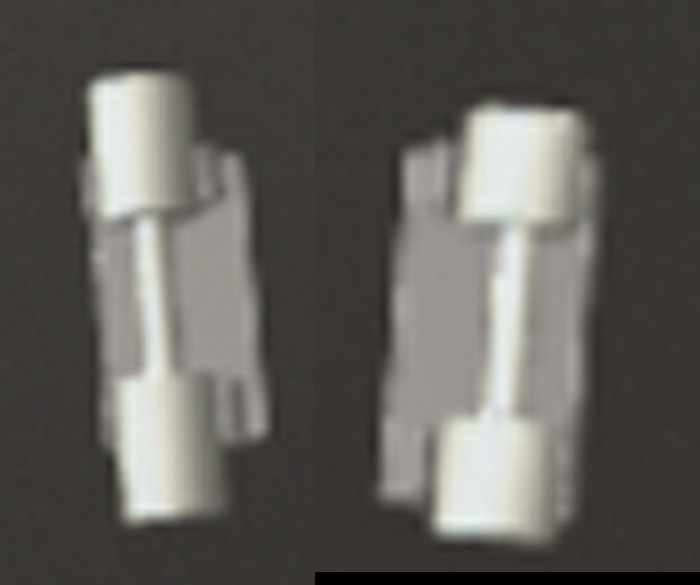

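View pics/m4.png

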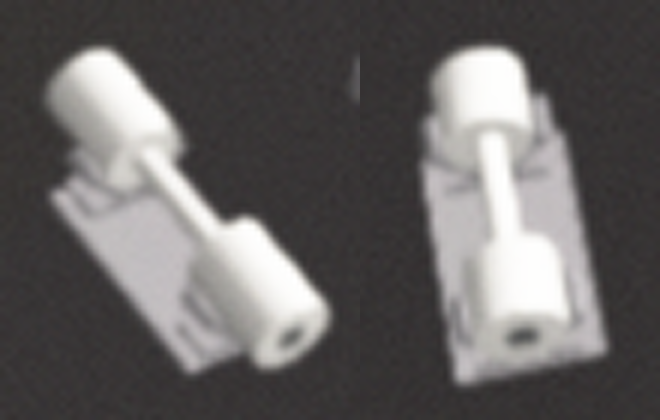

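```bash
sed -i 's|/k-.5+|/k+|' fit.py
python3 - <<'E'
from fit import *
B=.235
T=[(-.124,.044,.047),(-.124,-.044,.047),(-.124,-.07,.047),(.025,.035,.055),(.025,-.035,.055),(.015,.065,B),(.015,-.065,B),(.14,.065,B),(.14,-.065,B)]
uT=px([(122,549),(256,540),(297,533),(115,313),(232,303),(58,262),(283,243),(37,55),(260,35)],288,100,6)
S=[(-.124,-.07,.047),(-.124,-.044,.047),(-.124,.044,.047),(-.124,.07,.047),(.015,-.065,B),(.015,.065,B),(.14,.065,B),(.14,-.065,B)]
uS=px([(22,127),(68,115),(203,50),(240,40),(165,120),(395,22),(533,215),(290,325)],305,225,5)
print("rack");fit(T,uT,S,uS,[.6,0,0,B])
print("noB");fit(T[:5],uT[:5],S[:4],uS[:4],[.6,0,0])
T=[(.026,.069,.034),(.026,.045,.034),(.026,-.045,.034),(.026,-.069,.034),(-.008,.045,.03),(-.008,-.045,.03),(.008,.045,.03),(.008,-.045,.03),(-.026,.069,0),(-.026,-.069,0)]
uT=px([(122,133),(203,133),(470,110),(545,98),(215,235),(485,208),(212,183),(470,165),(145,297),(560,268)],300,200,12)
S=[(.026,.069,.034),(.026,-.069,.034),(.026,.069,0),(.026,-.069,0),(.026,-.045,.034),(.026,-.045,0)]
uS=px([(577,188),(145,350),(570,258),(155,410),(222,325),(222,390)],275,200,10)
print("chock");fit(T,uT,S,uS,[.43,-.04,.1])
print("b");fit([(0,.035,.05),(0,-.035,.067)],px([(200,228),(182,415)],374,180,11),[(0,.075,.045),(0,-.035,.05)],px([(160,335),(129,137)],205,215,6),[.457,-.286,-1.57])
print("c");fit([(0,.035,.05),(0,-.035,.067)],px([(145,215),(160,372)],222,170,9),[(0,.095,.045),(0,-.035,.05)],px([(290,335),(150,155)],390,165,6),[.457,.3,-1.57])
E
```

```text
rack
[654.6   2. ] yaw 5.94 [0.23411323] 
 [[0.3, -1.1], [0.4, -1.8], [0.1, -1.3], [0.1, 0.4], [-1.7, 0.4], [-0.2, 0.4], [-0.3, 0.0], [0.1, 0.2], [-0.1, 0.1], [0.3, -0.1], [-0.6, -1.0], [-0.0, 0.9], [0.5, -0.3], [-1.2, -0.5], [0.0, -0.2], [0.3, 0.3], [-0.2, 0.2]]
noB
[653.7   0.8] yaw 5.31 [] 
 [[0.3, -1.0], [0.3, -1.4], [0.1, -0.8], [0.5, 0.5], [-1.3, 0.7], [0.1, -0.6], [-0.7, -1.4], [-0.0, 0.8], [0.6, -0.4]]
chock
[426.3 -46.7] yaw 5.13 [] 
 [[0.6, 0.1], [-0.0, -0.4], [0.6, -0.4], [0.4, 0.1], [-0.3, -0.2], [0.0, 0.1], [-0.4, 0.1], [0.9, -0.3], [-0.1, 0.0], [-0.3, -0.4], [-0.2, -0.1], [0.3, -0.4], [0.1, -0.2], [-0.3, 0.4], [0.2, -0.7], [0.4, -0.4]]
b
[ 454.2 -291.2] yaw -97.77 [] 
 [[0.7, -0.3], [1.1, 0.2], [0.2, -0.1], [0.9, -0.3]]
c
[475.9 302.4] yaw -83.43 [] 
 [[0.5, 0.0], [-0.6, 0.0], [0.4, 0.4], [-0.5, -0.4]]
```

Run:
```python
from fit import *
B=.235
for z in (0.047,0.006,0.):
  T=[(-.124,.044,z),(-.124,-.044,z),(-.124,-.07,z),(.025,.035,.055),(.025,-.035,.055),(.015,.065,B),(.015,-.065,B),(.14,.065,B),(.14,-.065,B)]
  uT=px([(122,549),(256,540),(297,533),(115,313),(232,303),(58,262),(283,243),(37,55),(260,35)],288,100,6)
  S=[(-.124,-.07,.047),(-.124,-.044,.047),(-.124,.044,.047),(-.124,.07,.047),(.015,-.065,B),(.015,.065,B),(.14,.065,B),(.14,-.065,B)]
  uS=px([(22,127),(68,115),(203,50),(240,40),(165,120),(395,22),(533,215),(290,325)],305,225,5)
  fit(T,uT,S,uS,[.6,0,0,B]); fit(T[:5],uT[:5],S[:4],uS[:4],[.6,0,0])
x=np.array([[.35,0,.05],[.4,-.3,0],[.6,.6,0]])
g=t["color"]
# edge rows of near side of rack
G=cv2.cvtColor(g,cv2.COLOR_RGB2GRAY)
for c in (306,312,318,324,330,334): print(c,G[184:196,c])
```

```text
[654.6   2. ] yaw 5.94 [0.23411323] 
 [[0.3, -1.1], [0.4, -1.8], [0.1, -1.3], [0.1, 0.4], [-1.7, 0.4], [-0.2, 0.4], [-0.3, 0.0], [0.1, 0.2], [-0.1, 0.1], [0.3, -0.1], [-0.6, -1.0], [-0.0, 0.9], [0.5, -0.3], [-1.2, -0.5], [0.0, -0.2], [0.3, 0.3], [-0.2, 0.2]]
[653.7   0.8] yaw 5.31 [] 
 [[0.3, -1.0], [0.3, -1.4], [0.1, -0.8], [0.5, 0.5], [-1.3, 0.7], [0.1, -0.6], [-0.7, -1.4], [-0.0, 0.8], [0.6, -0.4]]
[655.1   1.8] yaw 6.02 [0.23453125] 
 [[0.7, 0.1], [0.1, -0.5], [-0.3, -0.0], [0.2, 0.3], [-1.6, 0.2], [-0.2, 0.3], [-0.3, -0.2], [0.1, 0.1], [-0.1, -0.1], [0.2, 0.2], [-0.6, -0.8], [-0.1, 1.1], [0.5, -0.1], [-1.2, -0.4], [0.0, -0.2], [0.4, 0.4], [-0.1, 0.3]]
[655.2   1. ] yaw 5.68 [] 
 [[0.7, 0.0], [0.1, -0.5], [-0.3, 0.1], [0.4, 0.2], [-1.4, 0.3], [0.2, 0.0], [-0.7, -0.9], [-0.0, 1.2], [0.5, -0.0]]
[655.2   1.7] yaw 6.04 [0.23461602] 
 [[0.7, 0.3], [0.1, -0.4], [-0.4, 0.2], [0.2, 0.3], [-1.6, 0.2], [-0.1, 0.2], [-0.2, -0.2], [0.1, 0.0], [-0.1, -0.2], [0.2, 0.2], [-0.6, -0.8], [-0.1, 1.1], [0.5, -0.1], [-1.2, -0.4], [0.0, -0.2], [0.4, 0.4], [-0.1, 0.3]]
[655.4   1.1] yaw 5.73 [] 
 [[0.7, 0.2], [0.1, -0.4], [-0.4, 0.2], [0.4, 0.2], [-1.4, 0.2], [0.2, 0.1], [-0.7, -0.8], [-0.0, 1.2], [0.5, 0.1]]
306 [149 151 150 149 150 150 125 115  86  63  61  61]
312 [243 243 243 242 242 242 246 180  64  61  62  62]
318 [242 242 241 241 241 242 203 110  61  62  61  62]
324 [243 243 243 243 243 244 174  60  63  61  63  63]
330 [193 199 203 216 221 156  76  63  62  61  62  62]
334 [150 150 150 131  92  61  59  62  61  61  61  61]
```

Run:
```python
from fit import *
crop(s,420,0,540,110,6,"pics/g.png"); crop(t,20,260,180,370,5,"pics/g2.png")
```

```text
(no output)
```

View pics/g.png

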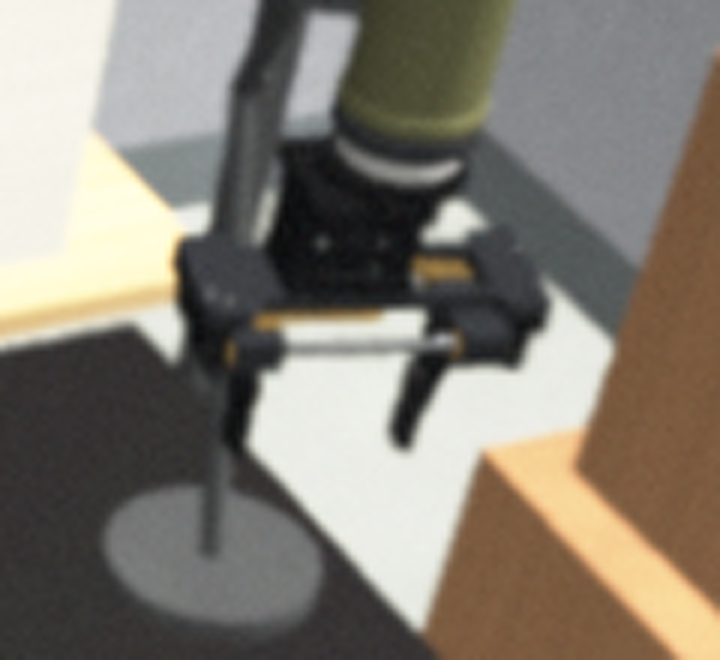

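View pics/g2.png

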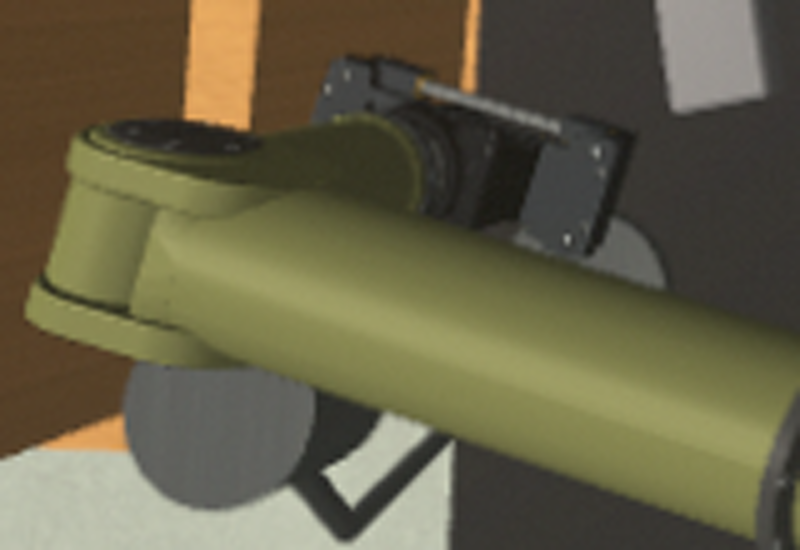

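Run:
```python
from fit import *
M=R.from_euler("xyz",[-179.89,0,164.66],degrees=True).as_matrix(); p=np.array([.1719,.6263,.2215])
im=cv2.imread("pics/g.png")
cols=[(0,0,255),(0,255,255),(0,255,0),(255,0,255)]
for T,c in zip((0,40,60,80),cols):
    P=[p+M@[sx*.0375,sy*.095,-.070-T/1000] for sx,sy in((1,1),(1,-1),(-1,-1),(-1,1))]
    uv=((proj(s,P)-[420,0])*6).astype(int); cv2.polylines(im,[uv],1,c,1)
cv2.imwrite("pics/g3.png",im)
```

```text
(no output)
```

View pics/g3.png

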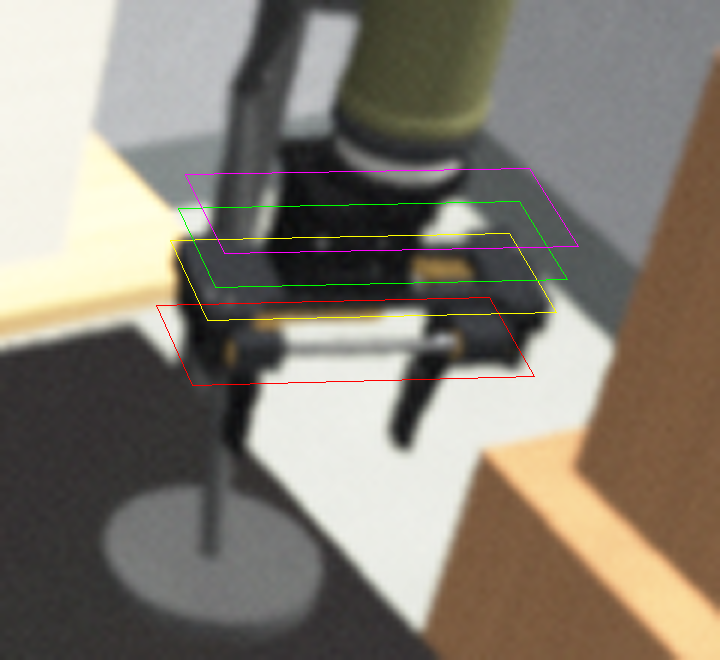

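```bash
cat > pl.py <<'E'
# usage: pl.py x y z lean yaw n   (lean back over bed; jaw dir = yaw-90)
import sys
from h import *
from cell import sensors
def targ(lean,yaw):
    # vertical tool then lean about tool x so that top goes back from +jaw dir
    return R.from_euler("xyz",[180,0,yaw],degrees=True)*R.from_euler("x",lean,degrees=True)
def main():
    x,y,z,lean,yaw=map(float,sys.argv[1:6]); n=int(sys.argv[6]) if len(sys.argv)>6 else 0
    o=sensors.get_obs(); p=np.array(o["tool_pos"]); q=R.from_euler("xyz",o["tool_rot"],degrees=True)
    T=np.array([x,y,z]); Q=targ(lean,yaw); rv=(q.inv()*Q).as_rotvec(degrees=True)
    d=T-p; m=max(int(np.ceil(max(abs(q.inv().apply(d)).max()/.03,np.abs(rv).max()/10,np.linalg.norm(rv)/10.5))),1)
    n=max(n,m)
    print("t",round(o["time_s"],2),"pos",p.round(4),"rot",np.round(o["tool_rot"],1),"F",o["force"].round(1),"grip",round(o["grip_width"],4),"q",o["qpos"].round(0))
    print("dist",np.linalg.norm(d).round(4),"turn",rv.round(1),"rows",n)
    for i in range(n):
        qi=q*R.from_rotvec(rv*i/n,degrees=True)
        s=qi.inv().apply(d/n)/.03; r=rv/n/10
        print("dx %.3f dy %.3f dz %.3f rx %.3f ry %.3f rz %.3f"%(*s,*r))
main()
E
python3 pl.py .46 .33 .24 0 130
python3 - <<'E'
from pl import *
E
```

```text
t 0.1 pos [0.172  0.6263 0.2216] rot [-179.9    0.   164.7] F [ 0.4 -0.5  0.5] grip 0.0869 q [-74.  18.  -4.  83.   1.  79.  -3.]
dist 0.4137 turn [-0.1  0.  34.7] rows 12
dx -0.989 dy -0.582 dz -0.050 rx -0.001 ry 0.000 rz 0.289
dx -1.018 dy -0.532 dz -0.050 rx -0.001 ry 0.000 rz 0.289
dx -1.043 dy -0.480 dz -0.050 rx -0.001 ry 0.000 rz 0.289
dx -1.066 dy -0.426 dz -0.050 rx -0.001 ry 0.000 rz 0.289
dx -1.086 dy -0.372 dz -0.051 rx -0.001 ry 0.000 rz 0.289
dx -1.103 dy -0.317 dz -0.051 rx -0.001 ry 0.000 rz 0.289
dx -1.118 dy -0.261 dz -0.051 rx -0.001 ry 0.000 rz 0.289
dx -1.130 dy -0.204 dz -0.051 rx -0.001 ry 0.000 rz 0.289
dx -1.138 dy -0.147 dz -0.051 rx -0.001 ry 0.000 rz 0.289
dx -1.144 dy -0.090 dz -0.051 rx -0.001 ry 0.000 rz 0.289
dx -1.147 dy -0.032 dz -0.051 rx -0.001 ry 0.000 rz 0.289
dx -1.148 dy 0.026 dz -0.051 rx -0.001 ry 0.000 rz 0.289Traceback (most recent call last):
  File "<stdin>", line 1, in <module>
  File "pl.py", line 20, in <module>
    main()
    ~~~~^^
  File "pl.py", line 9, in main
    x,y,z,lean,yaw=map(float,sys.argv[1:6]); n=int(sys.argv[6]) if len(sys.argv)>6 else 0
    ^^^^^^^^^^^^^^
ValueError: not enough values to unpack (expected 5, got 0)
```

```bash
sed -i 's/R.from_euler("x",lean/R.from_euler("x",-lean/' pl.py; sed -i 's/^main()/if __name__=="__main__": main()/' pl.py; python3 pl.py .46 .33 .24 0 164.66 14
```

```text
t 0.1 pos [0.172  0.6263 0.2216] rot [-179.9    0.   164.7] F [ 0.4 -0.5  0.5] grip 0.0869 q [-74.  18.  -4.  83.   1.  79.  -3.]
dist 0.4137 turn [-0.1  0.  -0. ] rows 14
dx -0.848 dy -0.499 dz -0.043 rx -0.001 ry 0.000 rz -0.000
dx -0.848 dy -0.499 dz -0.043 rx -0.001 ry 0.000 rz -0.000
dx -0.848 dy -0.499 dz -0.043 rx -0.001 ry 0.000 rz -0.000
dx -0.848 dy -0.499 dz -0.043 rx -0.001 ry 0.000 rz -0.000
dx -0.848 dy -0.499 dz -0.043 rx -0.001 ry 0.000 rz -0.000
dx -0.848 dy -0.499 dz -0.043 rx -0.001 ry 0.000 rz -0.000
dx -0.848 dy -0.499 dz -0.043 rx -0.001 ry 0.000 rz -0.000
dx -0.848 dy -0.499 dz -0.043 rx -0.001 ry 0.000 rz -0.000
dx -0.848 dy -0.499 dz -0.043 rx -0.001 ry 0.000 rz -0.000
dx -0.848 dy -0.499 dz -0.044 rx -0.001 ry 0.000 rz -0.000
dx -0.848 dy -0.499 dz -0.044 rx -0.001 ry 0.000 rz -0.000
dx -0.848 dy -0.499 dz -0.044 rx -0.001 ry 0.000 rz -0.000
dx -0.848 dy -0.499 dz -0.044 rx -0.001 ry 0.000 rz -0.000
dx -0.848 dy -0.499 dz -0.044 rx -0.001 ry 0.000 rz -0.000
```

>>> carry_out --plan '[{"fingers": -1, "dx": -0.98, "dy": -0.58, "dz": -0.05}, {"fingers": -1, "dx": -0.98, "dy": -0.58, "dz": -0.05}, {"fingers": -1, "dx": -0.98, "dy": -0.58, "dz": -0.05}, {"fingers": -1, "dx": -0.98, "dy": -0.58, "dz": -0.05}, {"fingers": -1, "dx": -0.98, "dy": -0.58, "dz": -0.05}, {"fingers": -1, "dx": -0.98, "dy": -0.58, "dz": -0.05}, {"fingers": -1, "dx": -0.98, "dy": -0.58, "dz": -0.05}, {"fingers": -1, "dx": -0.98, "dy": -0.58, "dz": -0.05}, {"fingers": -1, "dx": -0.98, "dy": -0.58, "dz": -0.05}, {"fingers": -1, "dx": -0.98, "dy": -0.58, "dz": -0.05}, {"fingers": -1, "dx": -0.98, "dy": -0.58, "dz": -0.05}, {"fingers": -1, "dx": -0.98, "dy": -0.58, "dz": -0.05}]'

```text
validation failed for argument at $.pl...
```

```bash
python3 pl.py .46 .03 .24 0 80 12
```

```text
t 0.1 pos [0.172  0.6263 0.2216] rot [-179.9    0.   164.7] F [ 0.4 -0.5  0.5] grip 0.0869 q [-74.  18.  -4.  83.   1.  79.  -3.]
dist 0.6625 turn [-0.1  0.1 84.7] rows 17
dx -0.854 dy -0.978 dz -0.034 rx -0.000 ry 0.000 rz 0.498
dx -0.936 dy -0.900 dz -0.035 rx -0.000 ry 0.000 rz 0.498
dx -1.010 dy -0.816 dz -0.035 rx -0.000 ry 0.000 rz 0.498
dx -1.077 dy -0.725 dz -0.035 rx -0.000 ry 0.000 rz 0.498
dx -1.136 dy -0.629 dz -0.035 rx -0.000 ry 0.000 rz 0.498
dx -1.187 dy -0.528 dz -0.035 rx -0.000 ry 0.000 rz 0.498
dx -1.228 dy -0.423 dz -0.035 rx -0.000 ry 0.000 rz 0.498
dx -1.260 dy -0.314 dz -0.035 rx -0.000 ry 0.000 rz 0.498
dx -1.282 dy -0.204 dz -0.035 rx -0.000 ry 0.000 rz 0.498
dx -1.295 dy -0.092 dz -0.036 rx -0.000 ry 0.000 rz 0.498
dx -1.298 dy 0.021 dz -0.036 rx -0.000 ry 0.000 rz 0.498
dx -1.292 dy 0.134 dz -0.036 rx -0.000 ry 0.000 rz 0.498
dx -1.275 dy 0.245 dz -0.036 rx -0.000 ry 0.000 rz 0.498
dx -1.249 dy 0.355 dz -0.036 rx -0.000 ry 0.000 rz 0.498
dx -1.214 dy 0.462 dz -0.036 rx -0.000 ry 0.000 rz 0.498
dx -1.169 dy 0.566 dz -0.036 rx -0.000 ry 0.000 rz 0.498
dx -1.115 dy 0.665 dz -0.036 rx -0.000 ry 0.000 rz 0.498
```

>>> carry_out --plan '[{"fingers": -1, "dx": -0.98, "dy": -0.58, "dz": -0.05, "rx": 0, "ry": 0, "rz": 0}]'

```text
time_s: 0.22
tool_pos: [0.1926, 0.6032, 0.2228]
tool_rot: [-179.9, -0.1, 165.0]
force: [1.0, -0.1, 0.9]
grip_width: 0.0871
```

>>> carry_out --plan '[{"fingers": -1, "dx": -0.98, "dy": -0.58, "dz": -0.05, "rx": 0, "ry": 0, "rz": 0}, {"fingers": -1, "dx": -0.98, "dy": -0.58, "dz": -0.05, "rx": 0, "ry": 0, "rz": 0}, {"fingers": -1, "dx": -0.98, "dy": -0.58, "dz": -0.05, "rx": 0, "ry": 0, "rz": 0}, {"fingers": -1, "dx": -0.98, "dy": -0.58, "dz": -0.05, "rx": 0, "ry": 0, "rz": 0}, {"fingers": -1, "dx": -0.98, "dy": -0.58, "dz": -0.05, "rx": 0, "ry": 0, "rz": 0}, {"fingers": -1, "dx": -0.98, "dy": -0.58, "dz": -0.05, "rx": 0, "ry": 0, "rz": 0}, {"fingers": -1, "dx": -0.98, "dy": -0.58, "dz": -0.05, "rx": 0, "ry": 0, "rz": 0}, {"fingers": -1, "dx": -0.98, "dy": -0.58, "dz": -0.05, "rx": 0, "ry": 0, "rz": 0}, {"fingers": -1, "dx": -0.98, "dy": -0.58, "dz": -0.05, "rx": 0, "ry": 0, "rz": 0}, {"fingers": -1, "dx": -0.98, "dy": -0.58, "dz": -0.05, "rx": 0, "ry": 0, "rz": 0}, {"fingers": -1, "dx": -0.98, "dy": -0.58, "dz": -0.05, "rx": 0, "ry": 0, "rz": 0}]'

```text
time_s: 1.6
tool_pos: [0.4574, 0.3311, 0.2402]
tool_rot: [-180.0, -0.0, 164.7]
force: [0.0, -0.3, 0.6]
grip_width: 0.087
```

```bash
python3 pl.py .47 -0.02 .24 0 75 12
```

```text
t 1.6 pos [0.4574 0.3311 0.2402] rot [-180.    -0.   164.7] F [ 0.  -0.3  0.6] grip 0.087 q [-49.   7.  11.  94.  -1.  78.  37.]
dist 0.3513 turn [-0.   0.  89.7] rows 12
dx -0.292 dy -0.931 dz 0.001 rx -0.000 ry 0.000 rz 0.747
dx -0.410 dy -0.886 dz 0.001 rx -0.000 ry 0.000 rz 0.747
dx -0.522 dy -0.825 dz 0.001 rx -0.000 ry 0.000 rz 0.747
dx -0.625 dy -0.750 dz 0.001 rx -0.000 ry 0.000 rz 0.747
dx -0.717 dy -0.662 dz 0.001 rx -0.000 ry 0.000 rz 0.747
dx -0.797 dy -0.563 dz 0.001 rx -0.000 ry 0.000 rz 0.747
dx -0.863 dy -0.455 dz 0.001 rx -0.000 ry 0.000 rz 0.747
dx -0.915 dy -0.339 dz 0.001 rx -0.000 ry 0.000 rz 0.747
dx -0.952 dy -0.217 dz 0.001 rx -0.000 ry 0.000 rz 0.747
dx -0.972 dy -0.091 dz 0.001 rx -0.000 ry 0.000 rz 0.747
dx -0.975 dy 0.036 dz 0.001 rx -0.000 ry 0.000 rz 0.747
dx -0.962 dy 0.162 dz 0.001 rx -0.000 ry 0.000 rz 0.747
```

>>> carry_out --plan '[{"fingers": -1, "dx": -0.29, "dy": -0.93, "dz": 0, "rx": 0, "ry": 0, "rz": 0.75}, {"fingers": -1, "dx": -0.41, "dy": -0.89, "dz": 0, "rx": 0, "ry": 0, "rz": 0.75}, {"fingers": -1, "dx": -0.52, "dy": -0.83, "dz": 0, "rx": 0, "ry": 0, "rz": 0.75}, {"fingers": -1, "dx": -0.63, "dy": -0.75, "dz": 0, "rx": 0, "ry": 0, "rz": 0.75}, {"fingers": -1, "dx": -0.72, "dy": -0.66, "dz": 0, "rx": 0, "ry": 0, "rz": 0.75}, {"fingers": -1, "dx": -0.8, "dy": -0.56, "dz": 0, "rx": 0, "ry": 0, "rz": 0.75}, {"fingers": -1, "dx": -0.86, "dy": -0.46, "dz": 0, "rx": 0, "ry": 0, "rz": 0.75}, {"fingers": -1, "dx": -0.92, "dy": -0.34, "dz": 0, "rx": 0, "ry": 0, "rz": 0.75}, {"fingers": -1, "dx": -0.95, "dy": -0.22, "dz": 0, "rx": 0, "ry": 0, "rz": 0.75}, {"fingers": -1, "dx": -0.97, "dy": -0.09, "dz": 0, "rx": 0, "ry": 0, "rz": 0.75}, {"fingers": -1, "dx": -0.98, "dy": 0.04, "dz": 0, "rx": 0, "ry": 0, "rz": 0.75}, {"fingers": -1, "dx": -0.96, "dy": 0.16, "dz": 0, "rx": 0, "ry": 0, "rz": 0.75}]'

```text
time_s: 3.1
tool_pos: [0.4682, -0.0204, 0.2403]
tool_rot: [-180.0, -0.0, 74.4]
force: [1.4, 0.3, 0.1]
grip_width: 0.0868
```

```bash
python3 pl.py .456 -0.289 .16 0 -6 12
```

```text
t 3.1 pos [ 0.4682 -0.0204  0.2403] rot [-180.    -0.    74.4] F [1.4 0.3 0.1] grip 0.0868 q [-30.  -6.  28. 107.   3.  78. -19.]
dist 0.2806 turn [-0.   0.  80.4] rows 12
dx -0.728 dy 0.168 dz 0.223 rx -0.000 ry 0.000 rz 0.670
dx -0.703 dy 0.252 dz 0.223 rx -0.000 ry 0.000 rz 0.670
dx -0.669 dy 0.332 dz 0.223 rx -0.000 ry 0.000 rz 0.670
dx -0.626 dy 0.408 dz 0.223 rx -0.000 ry 0.000 rz 0.670
dx -0.574 dy 0.478 dz 0.223 rx -0.000 ry 0.000 rz 0.670
dx -0.514 dy 0.542 dz 0.223 rx -0.000 ry 0.000 rz 0.670
dx -0.447 dy 0.598 dz 0.223 rx -0.000 ry 0.000 rz 0.670
dx -0.375 dy 0.646 dz 0.223 rx -0.000 ry 0.000 rz 0.670
dx -0.297 dy 0.685 dz 0.223 rx -0.000 ry 0.000 rz 0.670
dx -0.215 dy 0.715 dz 0.223 rx -0.000 ry 0.000 rz 0.670
dx -0.130 dy 0.735 dz 0.223 rx -0.000 ry 0.000 rz 0.670
dx -0.043 dy 0.746 dz 0.223 rx -0.000 ry 0.000 rz 0.670
```

>>> carry_out --plan '[{"fingers": -1, "dx": -0.73, "dy": 0.17, "dz": 0.22, "rx": 0, "ry": 0, "rz": 0.67}, {"fingers": -1, "dx": -0.7, "dy": 0.25, "dz": 0.22, "rx": 0, "ry": 0, "rz": 0.67}, {"fingers": -1, "dx": -0.67, "dy": 0.33, "dz": 0.22, "rx": 0, "ry": 0, "rz": 0.67}, {"fingers": -1, "dx": -0.63, "dy": 0.41, "dz": 0.22, "rx": 0, "ry": 0, "rz": 0.67}, {"fingers": -1, "dx": -0.57, "dy": 0.48, "dz": 0.22, "rx": 0, "ry": 0, "rz": 0.67}, {"fingers": -1, "dx": -0.51, "dy": 0.54, "dz": 0.22, "rx": 0, "ry": 0, "rz": 0.67}, {"fingers": -1, "dx": -0.45, "dy": 0.6, "dz": 0.22, "rx": 0, "ry": 0, "rz": 0.67}, {"fingers": -1, "dx": -0.38, "dy": 0.65, "dz": 0.22, "rx": 0, "ry": 0, "rz": 0.67}, {"fingers": -1, "dx": -0.3, "dy": 0.69, "dz": 0.22, "rx": 0, "ry": 0, "rz": 0.67}, {"fingers": -1, "dx": -0.22, "dy": 0.72, "dz": 0.22, "rx": 0, "ry": 0, "rz": 0.67}, {"fingers": -1, "dx": -0.13, "dy": 0.74, "dz": 0.22, "rx": 0, "ry": 0, "rz": 0.67}, {"fingers": -1, "dx": -0.04, "dy": 0.75, "dz": 0.22, "rx": 0, "ry": 0, "rz": 0.67}]'

```text
time_s: 4.6
tool_pos: [0.4572, -0.2894, 0.1608]
tool_rot: [-180.0, 0.0, -6.0]
force: [0.3, -0.6, 0.4]
grip_width: 0.0869
```

```bash
python3 - <<'E'
from cell import imaging
from h import *
for n in("scene","top"):
    r=imaging.read_camera(n); np.savez(n+"1.npz",**r)
s=load("scene1.npz");t=load("top1.npz")
crop(s,180,150,310,300,5,"pics/s10.png")
E
python3 pl.py .456 -0.289 .026 0 -6 5
```

```text
t 4.7 pos [ 0.4559 -0.2912  0.1605] rot [ 1.799e+02  1.000e-01 -6.000e+00] F [0.1 0.7 0.8] grip 0.0869 q [-12.   9.  45. 105.  -7.  69. -60.]
dist 0.1345 turn [ 0.1  0.1 -0. ] rows 5
dx 0.001 dy -0.016 dz 0.897 rx 0.002 ry 0.002 rz -0.000
dx 0.001 dy -0.016 dz 0.897 rx 0.002 ry 0.002 rz -0.000
dx 0.000 dy -0.015 dz 0.897 rx 0.002 ry 0.002 rz -0.000
dx -0.000 dy -0.015 dz 0.897 rx 0.002 ry 0.002 rz -0.000
dx -0.001 dy -0.015 dz 0.897 rx 0.002 ry 0.002 rz -0.000
```

View pics/s10.png

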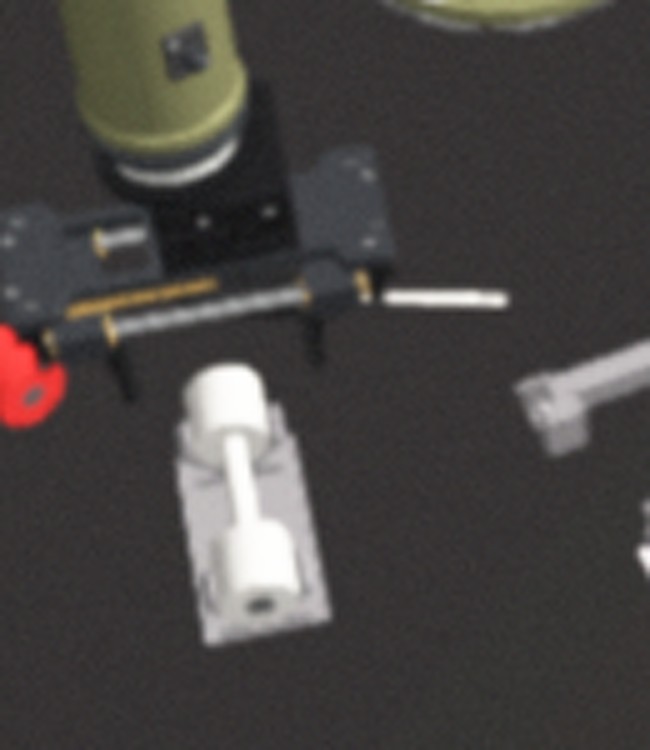

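>>> carry_out --plan '[{"fingers": -1, "dx": 0, "dy": -0.01, "dz": 0.9, "rx": 0, "ry": 0, "rz": 0}, {"fingers": -1, "dx": 0, "dy": -0.01, "dz": 0.9, "rx": 0, "ry": 0, "rz": 0}, {"fingers": -1, "dx": 0, "dy": -0.01, "dz": 0.9, "rx": 0, "ry": 0, "rz": 0}, {"fingers": -1, "dx": 0, "dy": -0.01, "dz": 0.9, "rx": 0, "ry": 0, "rz": 0}, {"fingers": -1, "dx": 0, "dy": -0.01, "dz": 0.88, "rx": 0, "ry": 0, "rz": 0}]'

```text
time_s: 5.32
tool_pos: [0.458, -0.2859, 0.0261]
tool_rot: [-179.9, 0.0, -5.5]
force: [-0.1, -0.2, -0.3]
grip_width: 0.0865
```

```bash
python3 - <<'E'
from cell import imaging
from h import *
for n in("scene",):
    r=imaging.read_camera(n); np.savez(n+"2.npz",**r)
crop(r,180,180,280,300,6,"pics/s11.png")
E
python3 pl.py .456 -0.289 .026 0 -6 1
```

```text
t 5.38 pos [ 0.4557 -0.2845  0.0229] rot [-179.9    0.3   -5.5] F [-1.2  2.2 -2.3] grip 0.0872 q [ -8.  20.  42. 112. -16.  54. -53.]
dist 0.0055 turn [-0.1  0.3  0.5] rows 1
dx 0.024 dy 0.149 dz -0.104 rx -0.014 ry 0.031 rz 0.047
```

View pics/s11.png

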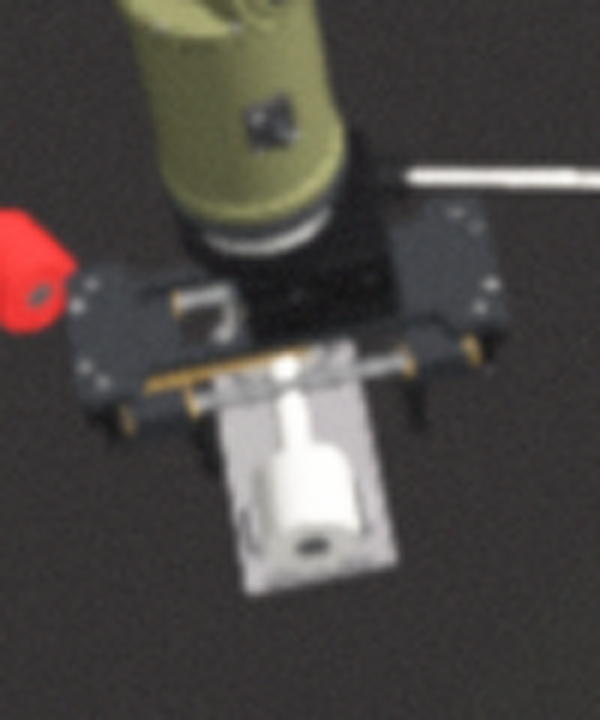

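>>> carry_out --plan '[{"fingers": -1, "dx": 0.02, "dy": 0.2, "dz": -0.08, "rx": 0, "ry": 0, "rz": 0}, {"fingers": 1, "dx": 0, "dy": 0, "dz": 0, "rx": 0, "ry": 0, "rz": 0}, {"fingers": 1, "dx": 0, "dy": 0, "dz": 0, "rx": 0, "ry": 0, "rz": 0}, {"fingers": 1, "dx": 0, "dy": 0, "dz": 0, "rx": 0, "ry": 0, "rz": 0}]' --force 30

```text
time_s: 5.88
tool_pos: [0.4581, -0.2935, 0.03]
tool_rot: [-180.0, -0.1, -5.7]
force: [0.1, -0.5, 0.3]
grip_width: 0.065
```

>>> carry_out --plan '[{"fingers": 1, "dx": 0, "dy": 0, "dz": 0, "rx": 0, "ry": 0, "rz": 0}, {"fingers": 1, "dx": 0, "dy": 0, "dz": 0, "rx": 0, "ry": 0, "rz": 0}, {"fingers": 1, "dx": 0, "dy": 0, "dz": 0, "rx": 0, "ry": 0, "rz": 0}, {"fingers": 1, "dx": 0, "dy": 0, "dz": 0, "rx": 0, "ry": 0, "rz": 0}, {"fingers": 1, "dx": 0, "dy": 0, "dz": 0, "rx": 0, "ry": 0, "rz": 0}]'

```text
time_s: 6.5
tool_pos: [0.4576, -0.2943, 0.0295]
tool_rot: [179.9, -0.0, -5.7]
force: [-2.5, -8.2, 2.6]
grip_width: 0.0151
```

>>> carry_out --plan '[{"fingers": 1, "dx": 0, "dy": 0, "dz": 0, "rx": 0, "ry": 0, "rz": 0}, {"fingers": 1, "dx": 0, "dy": 0, "dz": 0, "rx": 0, "ry": 0, "rz": 0}]'

```text
time_s: 6.75
tool_pos: [0.4575, -0.295, 0.0296]
tool_rot: [179.9, -0.0, -5.8]
force: [-1.1, -5.2, -0.4]
grip_width: 0.0133
```

```bash
python3 pl.py .456 -0.292 .18 0 -6 6
```

```text
t 6.75 pos [ 0.4575 -0.295   0.0296] rot [179.9  -0.   -5.8] F [-1.1 -5.2 -0.4] grip 0.0133 q [ -7.  20.  43. 111. -16.  55. -52.]
dist 0.1504 turn [ 0.1 -0.   0.2] rows 6
dx -0.009 dy -0.014 dz -0.836 rx 0.002 ry -0.001 rz 0.003
dx -0.009 dy -0.014 dz -0.836 rx 0.002 ry -0.001 rz 0.003
dx -0.009 dy -0.014 dz -0.836 rx 0.002 ry -0.001 rz 0.003
dx -0.010 dy -0.015 dz -0.836 rx 0.002 ry -0.001 rz 0.003
dx -0.010 dy -0.015 dz -0.836 rx 0.002 ry -0.001 rz 0.003
dx -0.010 dy -0.015 dz -0.836 rx 0.002 ry -0.001 rz 0.003
```

>>> carry_out --plan '[{"fingers": 1, "dx": 0, "dy": 0, "dz": -0.4, "rx": 0, "ry": 0, "rz": 0}, {"fingers": 1, "dx": 0, "dy": 0, "dz": -0.95, "rx": 0, "ry": 0, "rz": 0}, {"fingers": 1, "dx": 0, "dy": 0, "dz": -0.95, "rx": 0, "ry": 0, "rz": 0}, {"fingers": 1, "dx": 0, "dy": 0, "dz": -0.95, "rx": 0, "ry": 0, "rz": 0}, {"fingers": 1, "dx": 0, "dy": 0, "dz": -0.95, "rx": 0, "ry": 0, "rz": 0}, {"fingers": 1, "dx": 0, "dy": 0, "dz": -0.95, "rx": 0, "ry": 0, "rz": 0}]' --force 45

```text
time_s: 7.5
tool_pos: [0.4574, -0.2918, 0.1846]
tool_rot: [-179.9, 0.1, -5.7]
force: [0.7, 0.3, -3.1]
grip_width: 0.0131
```

```bash
python3 - <<'E'
from cell import imaging
from h import *
for n in("scene","top"):
    r=imaging.read_camera(n); np.savez(n+"3.npz",**r)
    if n=="scene": crop(r,180,130,300,280,5,"pics/s12.png")
    else: crop(r,340,160,440,250,7,"pics/t12.png")
E
python3 pl.py .52 -0.1 .19 0 45 12
```

```text
t 7.6 pos [ 0.4594 -0.2933  0.1868] rot [-180.    -0.3   -5.7] F [ 0.5  0.2 -2.5] grip 0.0129 q [-12.   8.  46. 103.  -6.  72. -60.]
dist 0.2026 turn [  0.1  -0.3 -50.7] rows 12
dx 0.114 dy -0.551 dz -0.008 rx 0.001 ry -0.002 rz -0.422
dx 0.155 dy -0.541 dz -0.008 rx 0.001 ry -0.002 rz -0.422
dx 0.194 dy -0.528 dz -0.008 rx 0.001 ry -0.002 rz -0.422
dx 0.232 dy -0.513 dz -0.008 rx 0.001 ry -0.002 rz -0.422
dx 0.270 dy -0.494 dz -0.008 rx 0.001 ry -0.002 rz -0.422
dx 0.305 dy -0.473 dz -0.008 rx 0.001 ry -0.002 rz -0.422
dx 0.339 dy -0.449 dz -0.008 rx 0.001 ry -0.002 rz -0.422
dx 0.371 dy -0.423 dz -0.008 rx 0.001 ry -0.002 rz -0.422
dx 0.402 dy -0.394 dz -0.008 rx 0.001 ry -0.002 rz -0.422
dx 0.429 dy -0.364 dz -0.009 rx 0.001 ry -0.002 rz -0.422
dx 0.455 dy -0.331 dz -0.009 rx 0.001 ry -0.002 rz -0.422
dx 0.478 dy -0.297 dz -0.009 rx 0.001 ry -0.002 rz -0.422
```

View pics/s12.png

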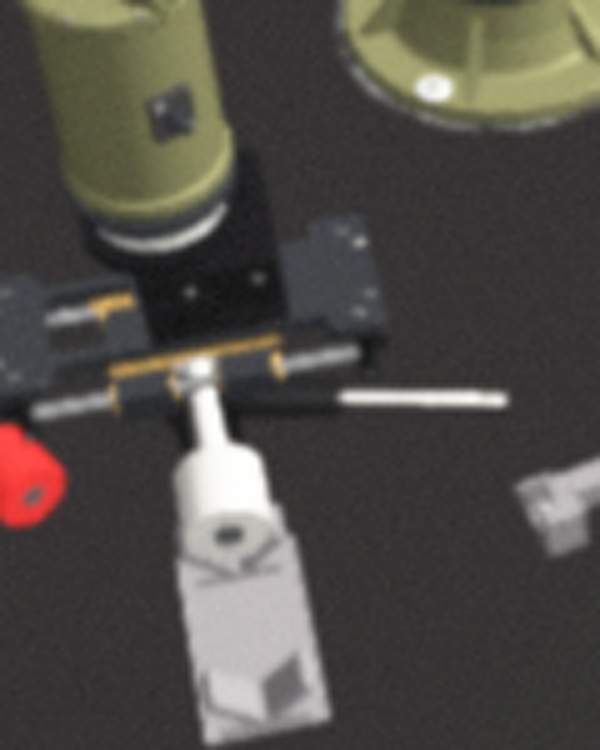

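View pics/t12.png

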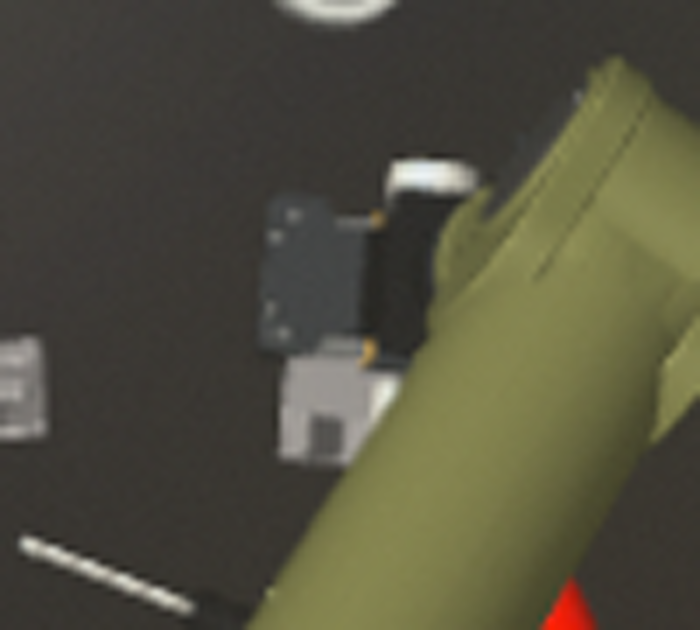

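Run:
```python
from h import *
s=load("scene3.npz")
P=onz(s,[(226.1,237.2)],.2022)[0]; tcp=np.array([.459,-.2930,.2022]); d=P-tcp
a=np.radians(-5.7); ax=np.array([np.cos(a),np.sin(a),0]); print(P,d,"along",d@ax,"angle",np.degrees(np.arctan2(d[1],d[0])))
```

```text
[ 0.5311927  -0.29729396  0.2022    ] [ 7.21926952e-02 -4.29396447e-03 -5.55111512e-17] along 0.07226221895048349 angle -3.403897395002802
```

```bash
cat > rk.py <<'E'
# rk.py rx ry rz lean off n : print world TCP for held point (off behind TCP) at rack coords, then plan
import sys,subprocess
import numpy as np
x,y,z,lean,off=map(float,sys.argv[1:6]); n=sys.argv[6] if len(sys.argv)>6 else "1"; dyaw=float(sys.argv[7]) if len(sys.argv)>7 else 0
l=np.radians(lean); a=np.radians(6.0); x+=off*np.sin(l); z-=off*np.cos(l)
w=[.655+x*np.cos(a)-y*np.sin(a),.0018+x*np.sin(a)+y*np.cos(a),z]
print("tcp",np.round(w,4),flush=True)
subprocess.run(["python3","pl.py",*map(str,w),str(lean),str(96+dyaw),n])
E
python3 rk.py -.09 .003 .15 18 .0154 12
```

```text
tcp [ 0.5699 -0.0041  0.1354]
t 7.6 pos [ 0.4594 -0.2933  0.1868] rot [-180.    -0.3   -5.7] F [ 0.5  0.2 -2.5] grip 0.0129 q [-12.   8.  46. 103.  -6.  72. -60.]
dist 0.3139 turn [ -12.8   15.7 -100.8] rows 12
dx 0.225 dy -0.830 dz 0.144 rx -0.106 ry 0.131 rz -0.840
dx 0.341 dy -0.791 dz 0.136 rx -0.106 ry 0.131 rz -0.840
dx 0.450 dy -0.735 dz 0.131 rx -0.106 ry 0.131 rz -0.840
dx 0.550 dy -0.664 dz 0.129 rx -0.106 ry 0.131 rz -0.840
dx 0.638 dy -0.579 dz 0.131 rx -0.106 ry 0.131 rz -0.840
dx 0.713 dy -0.483 dz 0.137 rx -0.106 ry 0.131 rz -0.840
dx 0.773 dy -0.376 dz 0.146 rx -0.106 ry 0.131 rz -0.840
dx 0.816 dy -0.262 dz 0.158 rx -0.106 ry 0.131 rz -0.840
dx 0.842 dy -0.144 dz 0.173 rx -0.106 ry 0.131 rz -0.840
dx 0.850 dy -0.023 dz 0.191 rx -0.106 ry 0.131 rz -0.840
dx 0.840 dy 0.098 dz 0.211 rx -0.106 ry 0.131 rz -0.840
dx 0.812 dy 0.215 dz 0.233 rx -0.106 ry 0.131 rz -0.840
```

>>> carry_out --plan '[{"fingers": 1, "dx": 0.23, "dy": -0.83, "dz": 0.14, "rx": -0.106, "ry": 0.131, "rz": -0.84}, {"fingers": 1, "dx": 0.34, "dy": -0.79, "dz": 0.14, "rx": -0.106, "ry": 0.131, "rz": -0.84}, {"fingers": 1, "dx": 0.45, "dy": -0.74, "dz": 0.13, "rx": -0.106, "ry": 0.131, "rz": -0.84}, {"fingers": 1, "dx": 0.55, "dy": -0.66, "dz": 0.13, "rx": -0.106, "ry": 0.131, "rz": -0.84}, {"fingers": 1, "dx": 0.64, "dy": -0.58, "dz": 0.13, "rx": -0.106, "ry": 0.131, "rz": -0.84}, {"fingers": 1, "dx": 0.71, "dy": -0.48, "dz": 0.14, "rx": -0.106, "ry": 0.131, "rz": -0.84}, {"fingers": 1, "dx": 0.77, "dy": -0.38, "dz": 0.15, "rx": -0.106, "ry": 0.131, "rz": -0.84}, {"fingers": 1, "dx": 0.82, "dy": -0.26, "dz": 0.16, "rx": -0.106, "ry": 0.131, "rz": -0.84}, {"fingers": 1, "dx": 0.84, "dy": -0.14, "dz": 0.17, "rx": -0.106, "ry": 0.131, "rz": -0.84}, {"fingers": 1, "dx": 0.85, "dy": -0.02, "dz": 0.19, "rx": -0.106, "ry": 0.131, "rz": -0.84}, {"fingers": 1, "dx": 0.84, "dy": 0.1, "dz": 0.21, "rx": -0.106, "ry": 0.131, "rz": -0.84}, {"fingers": 1, "dx": 0.81, "dy": 0.22, "dz": 0.23, "rx": -0.106, "ry": 0.131, "rz": -0.84}]'

```text
time_s: 9.1
tool_pos: [0.5668, -0.0031, 0.1298]
tool_rot: [162.5, -0.1, 96.3]
force: [-0.1, 0.4, -2.8]
grip_width: 0.0127
```

```bash
python3 - <<'E'
from cell import imaging
from h import *
r=imaging.read_camera("scene"); np.savez("scene4.npz",**r)
crop(r,270,130,420,290,5,"pics/s13.png")
r=imaging.read_camera("top"); np.savez("top4.npz",**r)
crop(r,270,110,370,210,6,"pics/t13.png")
E
python3 rk.py -.031 .003 .068 18 .0154 4
```

```text
tcp [0.6286 0.002  0.0534]
t 9.2 pos [ 0.5665 -0.0015  0.1294] rot [ 1.626e+02 -1.000e-01  9.630e+01] F [ 0.1  0.1 -3.5] grip 0.0126 q [-31.  -1.  30. 118.  -1.  45.   6.]
dist 0.0982 turn [-0.6 -0.2  0.2] rows 4
dx -0.028 dy 0.304 dz 0.760 rx -0.015 ry -0.004 rz 0.005
dx -0.027 dy 0.302 dz 0.760 rx -0.015 ry -0.004 rz 0.005
dx -0.027 dy 0.300 dz 0.761 rx -0.015 ry -0.004 rz 0.005
dx -0.026 dy 0.298 dz 0.762 rx -0.015 ry -0.004 rz 0.005
```

View pics/s13.png

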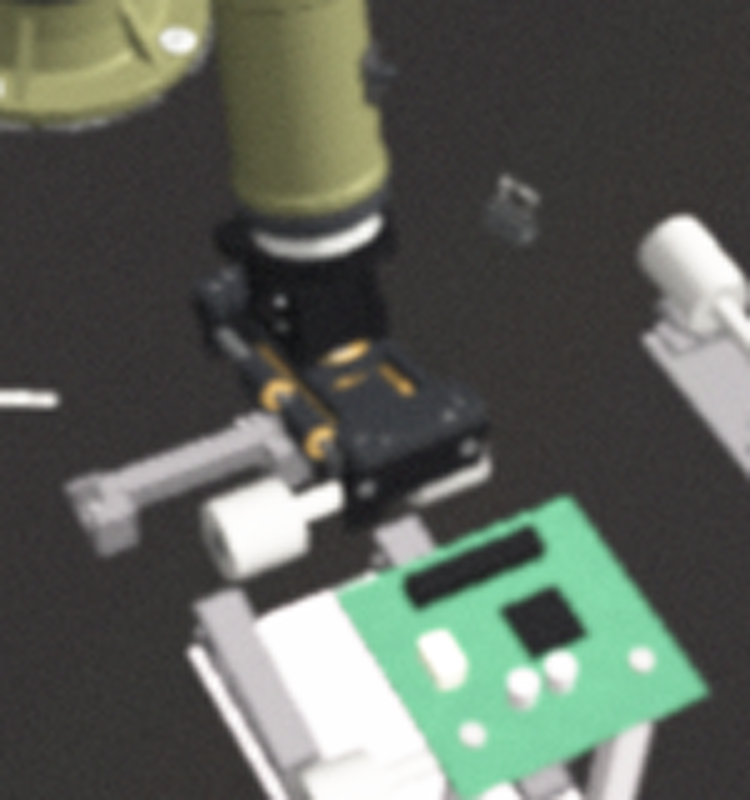

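View pics/t13.png

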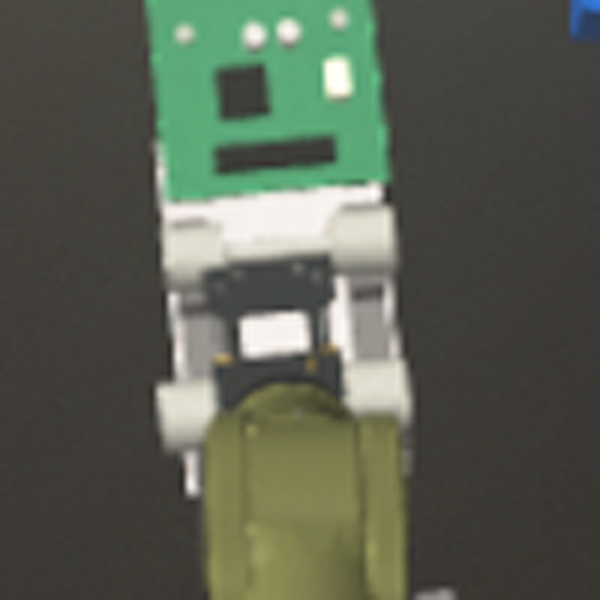

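```bash
python3 - <<'E'
from h import *
t=load("top4.npz")
g=cv2.cvtColor(t["color"],cv2.COLOR_RGB2GRAY); print(g[174:182,292:305]); print(g[170:178,330:342])
a=np.radians(6);c,s=np.cos(a),np.sin(a)
P=onz(t,[(160/6+270,415/6+110),(410/6+270,392/6+110)],.144); d=P-[.655,.0018,0]
print(np.c_[c*d[:,0]+s*d[:,1],-s*d[:,0]+c*d[:,1]])
# roller a ends
P=onz(t,[(166/6+270,252/6+110),(396/6+270,236/6+110)],.055); d=P-[.655,.0018,0]
print(np.c_[c*d[:,0]+s*d[:,1],-s*d[:,0]+c*d[:,1]])
E
python3 rk.py -.08 .003 .085 18 .0154 3
```

```text
[[ 62  63  60  62 146 180 183 196 199 198 201 203 205]
 [ 62  61  60  61 192 221 218 218 217 217 217 217 217]
 [ 62  61  63  62 170 217 221 222 223 223 221 220 221]
 [ 62  61  61  63 161 214 222 222 223 225 225 224 222]
 [ 61  62  62  60 138 207 222 220 221 221 222 223 223]
 [ 61  61  61  61 119 193 218 217 216 215 216 216 207]
 [ 61  61  63  62 108 181 207 207 207 205 203 203 178]
 [ 61  61  61  61  96 167 191 190 189 189 188 179 145]]
[[182 182 184 185 189 196 196 131  60  60  61  61]
 [207 207 208 213 214 214 217 148  66  62  61  61]
 [217 218 219 220 219 218 217 161  83  62  61  60]
 [220 221 223 222 221 220 220 171  93  61  60  59]
 [222 223 223 221 219 221 221 180 104  59  60  60]
 [221 220 218 218 218 219 219 191 118  59  60  61]
 [211 211 209 210 212 210 208 201 135  60  61  59]
 [196 196 195 196 196 193 191 197 135  58  59  59]]
[[-0.09171217  0.08326002]
 [-0.09257464 -0.07019846]]
[[ 0.0310327   0.07312366]
 [ 0.02687424 -0.07837792]]
tcp [ 0.5799 -0.0031  0.0704]
t 9.2 pos [ 0.5665 -0.0015  0.1294] rot [ 1.626e+02 -1.000e-01  9.630e+01] F [ 0.1  0.1 -3.5] grip 0.0126 q [-31.  -1.  30. 118.  -1.  45.   6.]
dist 0.0606 turn [-0.6 -0.2  0.2] rows 3
dx -0.035 dy -0.058 dz 0.670 rx -0.020 ry -0.006 rz 0.007
dx -0.034 dy -0.060 dz 0.669 rx -0.020 ry -0.006 rz 0.007
dx -0.034 dy -0.062 dz 0.669 rx -0.020 ry -0.006 rz 0.007
```

>>> carry_out --plan '[{"fingers": 1, "dx": -0.05, "dy": -0.06, "dz": 0.67, "rx": -0.02, "ry": 0, "rz": 0}, {"fingers": 1, "dx": -0.05, "dy": -0.06, "dz": 0.67, "rx": -0.02, "ry": 0, "rz": 0}, {"fingers": 1, "dx": -0.05, "dy": -0.06, "dz": 0.67, "rx": -0.02, "ry": 0, "rz": 0}]'

```text
time_s: 9.57
tool_pos: [0.581, -0.0082, 0.0713]
tool_rot: [161.9, -0.1, 95.8]
force: [0.1, -0.3, -3.2]
grip_width: 0.0128
```

```bash
python3 rk.py -.034 .0015 .066 18 .0154 3
```

```text
tcp [6.258e-01 2.000e-04 5.140e-02]
t 9.57 pos [ 0.581  -0.0082  0.0713] rot [ 1.619e+02 -1.000e-01  9.580e+01] F [ 0.1 -0.3 -3.2] grip 0.0128 q [-30.   6.  31. 120.  -8.  37.  11.]
dist 0.0497 turn [ 0.1 -0.  -0.2] rows 3
dx 0.042 dy 0.410 dz 0.368 rx 0.004 ry -0.001 rz -0.007
dx 0.042 dy 0.411 dz 0.367 rx 0.004 ry -0.001 rz -0.007
dx 0.042 dy 0.411 dz 0.367 rx 0.004 ry -0.001 rz -0.007
```

>>> carry_out --plan '[{"fingers": 1, "dx": 0.04, "dy": 0.41, "dz": 0.37, "rx": 0, "ry": 0, "rz": 0}, {"fingers": 1, "dx": 0.04, "dy": 0.41, "dz": 0.37, "rx": 0, "ry": 0, "rz": 0}, {"fingers": 1, "dx": 0.04, "dy": 0.41, "dz": 0.37, "rx": 0, "ry": 0, "rz": 0}, {"fingers": 1, "dx": 0, "dy": 0, "dz": 0, "rx": 0, "ry": 0, "rz": 0}]'

```text
time_s: 10.07
tool_pos: [0.6263, 0.0004, 0.0514]
tool_rot: [161.9, -0.0, 95.9]
force: [-1.2, -0.4, -3.3]
grip_width: 0.0129
```

```bash
python3 - <<'E'
from cell import imaging
from h import *
r=imaging.read_camera("scene"); np.savez("scene5.npz",**r)
crop(r,290,180,410,310,5,"pics/s14.png")
r=imaging.read_camera("top"); np.savez("top5.npz",**r)
crop(r,280,110,360,200,6,"pics/t14.png")
E
python3 rk.py -.031 .0015 .056 18 .0154 2
```

```text
tcp [6.287e-01 5.000e-04 4.140e-02]
t 10.18 pos [6.259e-01 1.000e-04 5.210e-02] rot [ 1.619e+02 -1.000e-01  9.590e+01] F [-0.1  0.3 -2.3] grip 0.0125 q [-28.  13.  29. 115. -14.  36.  15.]
dist 0.0111 turn [ 0.1 -0.  -0.1] rows 2
dx 0.002 dy -0.010 dz 0.185 rx 0.007 ry -0.001 rz -0.007
dx 0.003 dy -0.010 dz 0.185 rx 0.007 ry -0.001 rz -0.007
```

View pics/s14.png

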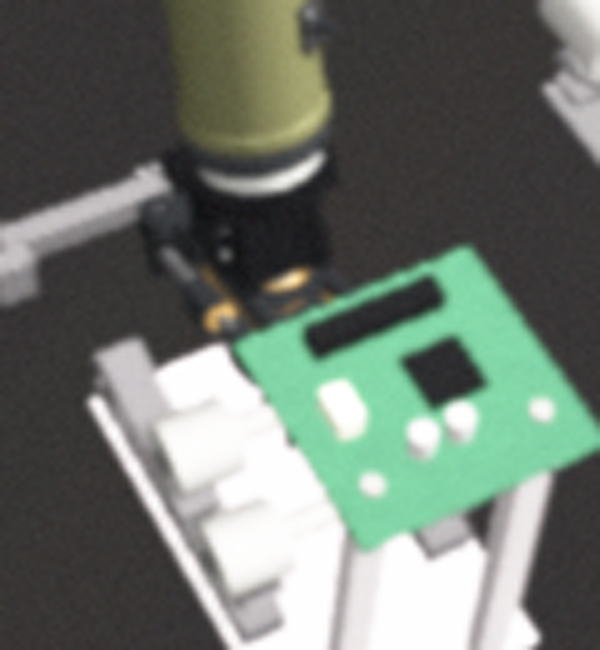

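View pics/t14.png

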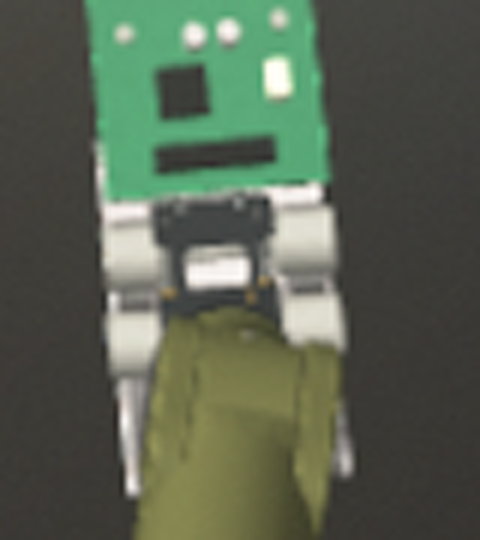

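>>> carry_out --plan '[{"fingers": 1, "dx": 0, "dy": 0, "dz": 0.18, "rx": 0, "ry": 0, "rz": 0}, {"fingers": 1, "dx": 0, "dy": -0.02, "dz": 0.16, "rx": 0, "ry": 0, "rz": 0}, {"fingers": 1, "dx": 0, "dy": 0, "dz": 0, "rx": 0, "ry": 0, "rz": 0}]'

```text
time_s: 10.55
tool_pos: [0.6292, 0.001, 0.0425]
tool_rot: [161.8, -0.1, 96.0]
force: [-0.0, 0.4, -3.4]
grip_width: 0.0127
```

```bash
python3 rk.py -.031 .0015 .056 18 .0154 1
```

```text
tcp [6.287e-01 5.000e-04 4.140e-02]
t 10.55 pos [0.6292 0.001  0.0425] rot [ 1.618e+02 -1.000e-01  9.600e+01] F [-0.   0.4 -3.4] grip 0.0127 q [-28.  14.  29. 115. -15.  35.  16.]
dist 0.0013 turn [ 0.2 -0.  -0.1] rows 1
dx -0.014 dy -0.029 dz 0.030 rx 0.022 ry -0.005 rz -0.005
```

>>> carry_out --plan '[{"fingers": 1, "dx": 0, "dy": -0.01, "dz": 0.035, "rx": 0, "ry": 0, "rz": 0}, {"fingers": 1, "dx": 0, "dy": -0.01, "dz": 0.035, "rx": 0, "ry": 0, "rz": 0}]'

```text
time_s: 10.8
tool_pos: [0.6301, 0.001, 0.0411]
tool_rot: [161.7, -0.1, 96.0]
force: [-1.9, 0.6, 2.5]
grip_width: 0.0128
```

>>> carry_out --plan '[{"fingers": 0.2, "dx": 0, "dy": 0, "dz": 0, "rx": 0, "ry": 0, "rz": 0}, {"fingers": 0.2, "dx": 0, "dy": 0, "dz": 0, "rx": 0, "ry": 0, "rz": 0}, {"fingers": 0.2, "dx": 0, "dy": 0, "dz": 0, "rx": 0, "ry": 0, "rz": 0}, {"fingers": 0.2, "dx": 0, "dy": 0, "dz": 0, "rx": 0, "ry": 0, "rz": 0}, {"fingers": 0.2, "dx": 0, "dy": 0, "dz": 0, "rx": 0, "ry": 0, "rz": 0}]'

```text
time_s: 11.42
tool_pos: [0.63, 0.001, 0.041]
tool_rot: [161.7, -0.1, 96.0]
force: [0.1, -0.3, 0.2]
grip_width: 0.0347
```

```bash
python3 - <<'E'
from cell import imaging
from h import *
r=imaging.read_camera("scene"); np.savez("scene6.npz",**r)
crop(r,290,180,410,310,5,"pics/s15.png")
r=imaging.read_camera("top"); np.savez("top6.npz",**r)
crop(r,280,110,360,200,6,"pics/t15.png")
E
python3 rk.py -.06 .0015 .12 18 .0154 2
```

```text
tcp [ 0.5999 -0.0025  0.1054]
t 11.53 pos [0.6299 0.001  0.0409] rot [ 1.617e+02 -1.000e-01  9.600e+01] F [-0.4 -0.2  0.3] grip 0.0347 q [-28.  14.  29. 115. -15.  35.  16.]
dist 0.0712 turn [ 0.3 -0.  -0. ] rows 3
dx -0.004 dy -0.094 dz -0.785 rx 0.010 ry -0.001 rz -0.001
dx -0.004 dy -0.096 dz -0.785 rx 0.010 ry -0.001 rz -0.001
dx -0.004 dy -0.097 dz -0.785 rx 0.010 ry -0.001 rz -0.001
```

View pics/s15.png

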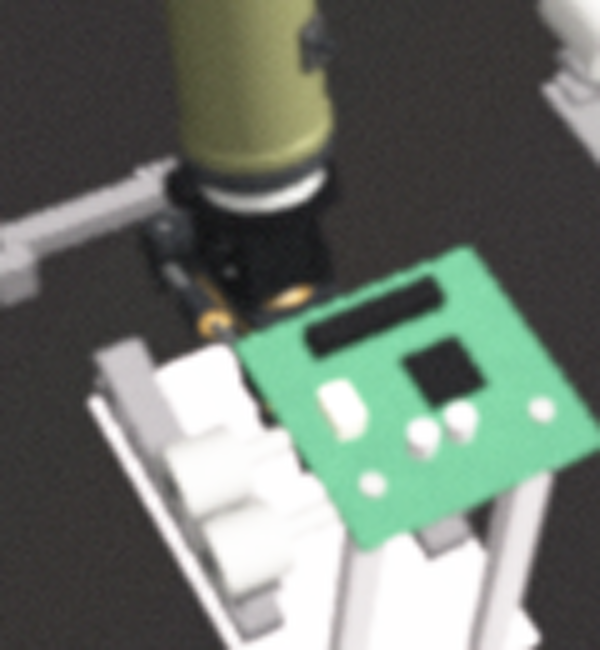

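View pics/t15.png

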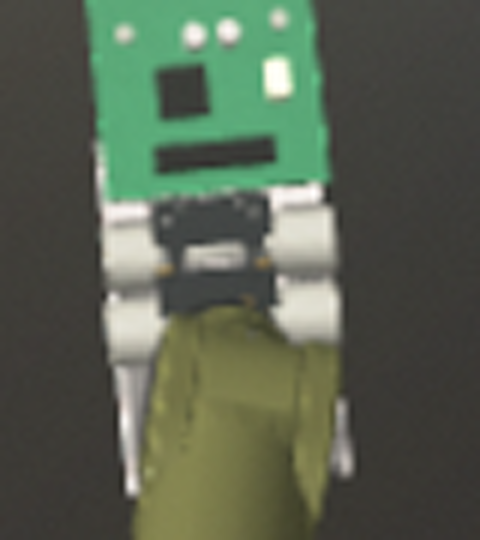

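>>> carry_out --plan '[{"fingers": 0.2, "dx": 0, "dy": 0, "dz": -0.5, "rx": 0, "ry": 0, "rz": 0}, {"fingers": 0.2, "dx": 0, "dy": 0, "dz": -0.7, "rx": 0, "ry": 0, "rz": 0}, {"fingers": 0.2, "dx": 0, "dy": -0.6, "dz": -0.7, "rx": 0, "ry": 0, "rz": 0}, {"fingers": -0.5, "dx": 0, "dy": -0.9, "dz": -0.6, "rx": 0, "ry": 0, "rz": 0}, {"fingers": -0.5, "dx": 0, "dy": -0.9, "dz": -0.6, "rx": 0, "ry": 0, "rz": 0}]'

```text
time_s: 12.15
tool_pos: [0.5322, -0.0095, 0.1078]
tool_rot: [161.6, -0.1, 95.9]
force: [-0.7, 0.2, 0.8]
grip_width: 0.0472
```

```bash
python3 - <<'E'
from cell import imaging
from h import *
r=imaging.read_camera("scene"); np.savez("scene7.npz",**r)
crop(r,290,180,410,310,5,"pics/s16.png")
E
python3 pl.py .4265 -.0465 .12 0 95.1 5
```

```text
t 12.2 pos [ 0.5289 -0.0101  0.1076] rot [161.8  -0.2  95.9] F [-2.5 -1.1 -0.5] grip 0.0513 q [-33.  -5.  31. 125.   2.  42.   4.]
dist 0.1094 turn [18.2 -0.3  0.7] rows 5
dx -0.171 dy -0.643 dz -0.299 rx 0.364 ry -0.006 rz 0.015
dx -0.173 dy -0.660 dz -0.257 rx 0.364 ry -0.006 rz 0.015
dx -0.175 dy -0.674 dz -0.215 rx 0.364 ry -0.006 rz 0.015
dx -0.177 dy -0.686 dz -0.171 rx 0.364 ry -0.006 rz 0.015
dx -0.179 dy -0.695 dz -0.127 rx 0.364 ry -0.006 rz 0.015
```

View pics/s16.png

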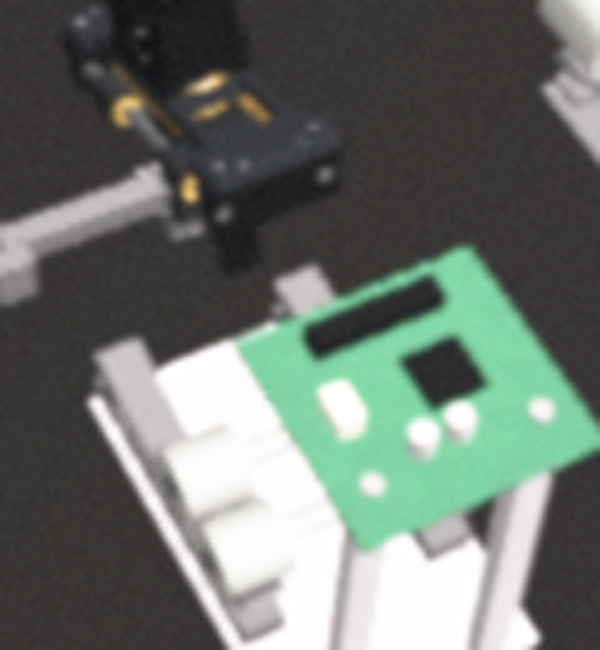

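>>> carry_out --plan '[{"fingers": -0.8, "dx": -0.17, "dy": -0.64, "dz": -0.3, "rx": 0.364, "ry": 0, "rz": 0.015}, {"fingers": -0.8, "dx": -0.17, "dy": -0.66, "dz": -0.26, "rx": 0.364, "ry": 0, "rz": 0.015}, {"fingers": -0.8, "dx": -0.18, "dy": -0.67, "dz": -0.22, "rx": 0.364, "ry": 0, "rz": 0.015}, {"fingers": -0.8, "dx": -0.18, "dy": -0.69, "dz": -0.17, "rx": 0.364, "ry": 0, "rz": 0.015}, {"fingers": -0.8, "dx": -0.18, "dy": -0.7, "dz": -0.13, "rx": 0.364, "ry": 0, "rz": 0.015}, {"fingers": -0.8, "dx": 0, "dy": 0, "dz": 0, "rx": 0, "ry": 0, "rz": 0}]'

```text
time_s: 12.95
tool_pos: [0.431, -0.0464, 0.1199]
tool_rot: [179.8, -0.2, 95.2]
force: [0.4, 0.7, 0.4]
grip_width: 0.0784
```

```bash
python3 pl.py .4265 -.0465 .06 0 95.1 3
```

```text
t 12.95 pos [ 0.431  -0.0464  0.1199] rot [179.8  -0.2  95.2] F [0.4 0.7 0.4] grip 0.0784 q [-31.  -6.  32. 121.   3.  64.   5.]
dist 0.0601 turn [ 0.2 -0.2  0.1] rows 3
dx 0.001 dy -0.052 dz 0.666 rx 0.006 ry -0.006 rz 0.002
dx 0.002 dy -0.051 dz 0.666 rx 0.006 ry -0.006 rz 0.002
dx 0.003 dy -0.050 dz 0.666 rx 0.006 ry -0.006 rz 0.002
```

>>> carry_out --plan '[{"fingers": -0.8, "dx": 0, "dy": -0.05, "dz": 0.67, "rx": 0, "ry": 0, "rz": 0}, {"fingers": -0.8, "dx": 0, "dy": -0.05, "dz": 0.67, "rx": 0, "ry": 0, "rz": 0}, {"fingers": -0.8, "dx": 0, "dy": -0.05, "dz": 0.67, "rx": 0, "ry": 0, "rz": 0}, {"fingers": -0.8, "dx": 0, "dy": 0, "dz": 0.5, "rx": 0, "ry": 0, "rz": 0}, {"fingers": -0.8, "dx": 0, "dy": 0, "dz": 0.2, "rx": 0, "ry": 0, "rz": 0}]'

```text
time_s: 13.58
tool_pos: [0.426, -0.046, 0.0373]
tool_rot: [179.9, -0.2, 95.2]
force: [0.3, 0.6, -0.6]
grip_width: 0.0783
```

```bash
python3 - <<'E'
from cell import imaging
from h import *
r=imaging.read_camera("scene"); np.savez("scene8.npz",**r)
crop(r,250,150,370,260,6,"pics/s17.png")
E
python3 pl.py .4265 -.0465 .007 0 95.1 2
```

```text
t 13.62 pos [ 0.4259 -0.046   0.0371] rot [180.   -0.2  95.2] F [-0.2  0.2 -0.4] grip 0.0781 q [-30.   2.  34. 126.  -1.  53.  10.]
dist 0.0301 turn [ 0.  -0.2  0.1] rows 2
dx -0.011 dy 0.010 dz 0.501 rx 0.002 ry -0.008 rz 0.007
dx -0.010 dy 0.010 dz 0.501 rx 0.002 ry -0.008 rz 0.007
```

View pics/s17.png

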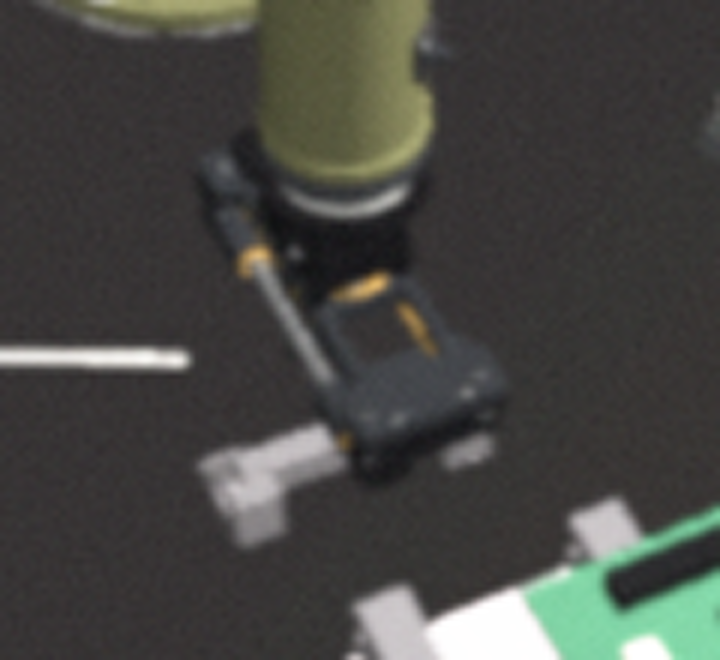

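Well placed over the crossbar (front finger at crop (380,465), ahead of the bar). Descend and grip.

>>> carry_out --plan '[{"fingers": -0.8, "dx": 0, "dy": 0, "dz": 0.5, "rx": 0, "ry": 0, "rz": 0}, {"fingers": -0.8, "dx": 0, "dy": 0, "dz": 0.45, "rx": 0, "ry": 0, "rz": 0}, {"fingers": 1, "dx": 0, "dy": 0, "dz": 0, "rx": 0, "ry": 0, "rz": 0}, {"fingers": 1, "dx": 0, "dy": 0, "dz": 0, "rx": 0, "ry": 0, "rz": 0}, {"fingers": 1, "dx": 0, "dy": 0, "dz": 0, "rx": 0, "ry": 0, "rz": 0}, {"fingers": 1, "dx": 0, "dy": 0, "dz": 0, "rx": 0, "ry": 0, "rz": 0}, {"fingers": 1, "dx": 0, "dy": 0, "dz": 0, "rx": 0, "ry": 0, "rz": 0}, {"fingers": 1, "dx": 0, "dy": 0, "dz": 0, "rx": 0, "ry": 0, "rz": 0}, {"fingers": 1, "dx": 0, "dy": 0, "dz": 0, "rx": 0, "ry": 0, "rz": 0}, {"fingers": 1, "dx": 0, "dy": 0, "dz": 0, "rx": 0, "ry": 0, "rz": 0}]' --force 30

```text
time_s: 14.88
tool_pos: [0.4263, -0.046, 0.0095]
tool_rot: [179.9, -0.2, 95.2]
force: [0.8, -0.0, 1.1]
grip_width: 0.0159
```

```bash
python3 pl.py .4265 -.0465 .15 0 95.1 5
```

```text
t 14.88 pos [ 0.4263 -0.046   0.0095] rot [179.9  -0.2  95.2] F [ 0.8 -0.   1.1] grip 0.0159 q [-30.   5.  34. 127.  -4.  49.  12.]
dist 0.1405 turn [ 0.1 -0.2  0.1] rows 5
dx -0.001 dy 0.003 dz -0.937 rx 0.002 ry -0.003 rz 0.003
dx -0.001 dy 0.002 dz -0.937 rx 0.002 ry -0.003 rz 0.003
dx -0.002 dy 0.002 dz -0.937 rx 0.002 ry -0.003 rz 0.003
dx -0.003 dy 0.001 dz -0.937 rx 0.002 ry -0.003 rz 0.003
dx -0.003 dy 0.001 dz -0.937 rx 0.002 ry -0.003 rz 0.003
```

>>> carry_out --plan '[{"fingers": 1, "dx": 0, "dy": 0, "dz": -0.6, "rx": 0, "ry": 0, "rz": 0}, {"fingers": 1, "dx": 0, "dy": 0, "dz": -0.95, "rx": 0, "ry": 0, "rz": 0}, {"fingers": 1, "dx": 0, "dy": 0, "dz": -0.95, "rx": 0, "ry": 0, "rz": 0}, {"fingers": 1, "dx": 0, "dy": 0, "dz": -0.95, "rx": 0, "ry": 0, "rz": 0}]'

```text
time_s: 15.38
tool_pos: [0.4253, -0.0464, 0.1133]
tool_rot: [180.0, -0.2, 95.2]
force: [1.3, 0.2, -2.3]
grip_width: 0.0154
```

```bash
python3 rk.py -.094 0 .075 -8 -.0095 5
```

```text
tcp [ 0.5628 -0.0079  0.0844]
t 15.38 pos [ 0.4253 -0.0464  0.1133] rot [180.   -0.2  95.2] F [ 1.3  0.2 -2.3] grip 0.0154 q [-31.  -6.  33. 122.   3.  63.   5.]
dist 0.1457 turn [ 8.  -0.2 -0.8] rows 5
dx 0.171 dy 0.936 dz 0.194 rx 0.161 ry -0.005 rz -0.015
dx 0.169 dy 0.942 dz 0.167 rx 0.161 ry -0.005 rz -0.015
dx 0.167 dy 0.946 dz 0.141 rx 0.161 ry -0.005 rz -0.015
dx 0.164 dy 0.950 dz 0.114 rx 0.161 ry -0.005 rz -0.015
dx 0.162 dy 0.954 dz 0.087 rx 0.161 ry -0.005 rz -0.015
```

>>> carry_out --plan '[{"fingers": 1, "dx": 0.17, "dy": 0.94, "dz": 0.15, "rx": 0.161, "ry": 0, "rz": -0.015}, {"fingers": 1, "dx": 0.17, "dy": 0.94, "dz": 0.13, "rx": 0.161, "ry": 0, "rz": -0.015}, {"fingers": 1, "dx": 0.17, "dy": 0.95, "dz": 0.11, "rx": 0.161, "ry": 0, "rz": -0.015}, {"fingers": 1, "dx": 0.16, "dy": 0.95, "dz": 0.11, "rx": 0.161, "ry": 0, "rz": -0.015}, {"fingers": 1, "dx": 0.16, "dy": 0.95, "dz": 0.09, "rx": 0.161, "ry": 0, "rz": -0.015}, {"fingers": 1, "dx": 0, "dy": 0, "dz": 0, "rx": 0, "ry": 0, "rz": 0}]'

```text
time_s: 16.12
tool_pos: [0.5646, -0.0068, 0.0856]
tool_rot: [-171.9, -0.2, 96.1]
force: [-0.5, 0.6, -2.6]
grip_width: 0.0158
```

```bash
python3 - <<'E'
from cell import imaging
from h import *
r=imaging.read_camera("scene"); np.savez("scene9.npz",**r)
crop(r,270,170,400,300,5,"pics/s18.png")
r=imaging.read_camera("top"); np.savez("top9.npz",**r)
crop(r,280,120,360,210,7,"pics/t18.png")
E
python3 rk.py -.094 0 .05 -8 -.0095 2
```

```text
tcp [ 0.5628 -0.0079  0.0594]
t 16.23 pos [ 0.5628 -0.0083  0.0866] rot [-171.9   -0.2   96. ] F [ 0.2  0.2 -1.7] grip 0.0155 q [-29.  22.  33.  99. -12.  71.  13.]
dist 0.0272 turn [-0.1 -0.2 -0. ] rows 2
dx 0.005 dy 0.064 dz 0.449 rx -0.004 ry -0.009 rz -0.000
dx 0.006 dy 0.064 dz 0.449 rx -0.004 ry -0.009 rz -0.000
```

View pics/s18.png

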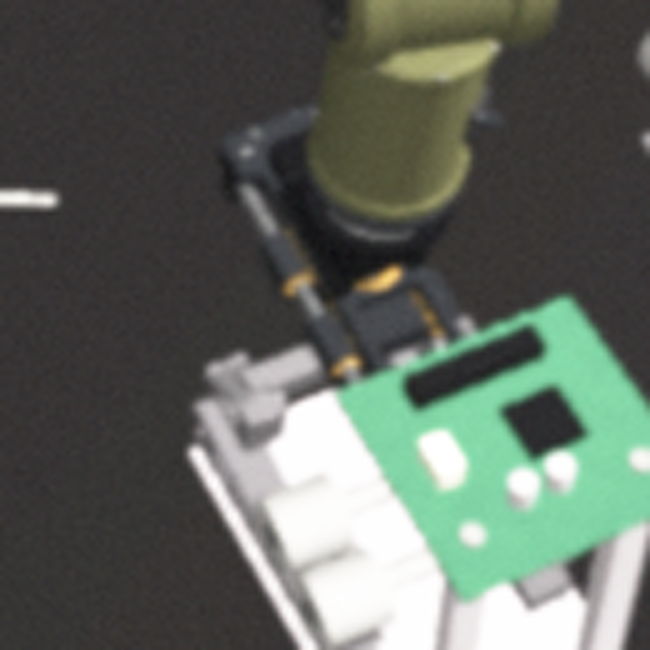

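View pics/t18.png

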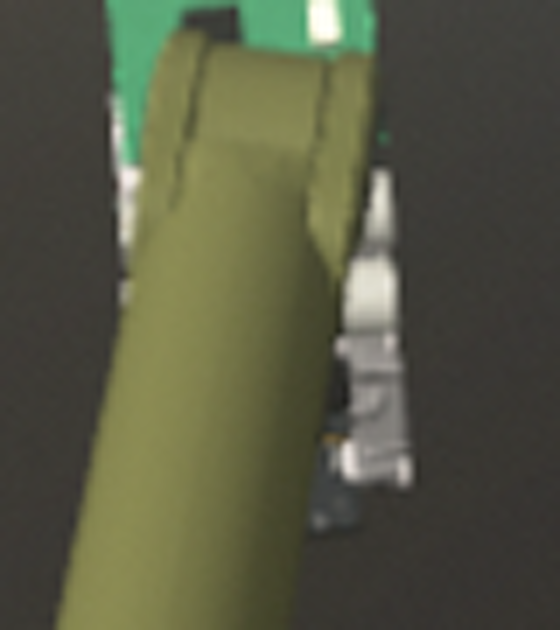

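Run:
```python
from h import *
s=load("scene9.npz");t=load("top9.npz")
M=R.from_euler("xyz",[-171.9,-.2,96],degrees=True).as_matrix(); p=np.array([.5628,-.0083,.0866])
for d in (.07,.11,.14,.17,.2,.25,.3,.35):
    P=p-M[:,2]*d; print(d,P.round(3),"scene crop",((proj(s,P)[0]-[270,170])*5).round(0),"top crop",((proj(t,P)[0]-[280,120])*7).round(0))
for z in(.3,.35,.4,.45): print(z,onz(t,[(280+270/7,120+40/7)],z))
```

```text
0.07 [ 0.573 -0.008  0.156] scene crop [351. 296.] top crop [275. 378.]
0.11 [ 0.578 -0.007  0.196] scene crop [359. 257.] top crop [274. 353.]
0.14 [ 0.582 -0.007  0.225] scene crop [366. 227.] top crop [273. 334.]
0.17 [ 0.587 -0.006  0.255] scene crop [372. 196.] top crop [273. 313.]
0.2 [ 0.591 -0.006  0.285] scene crop [379. 163.] top crop [272. 291.]
0.25 [ 0.598 -0.005  0.334] scene crop [392. 106.] top crop [272. 253.]
0.3 [ 0.605 -0.005  0.384] scene crop [405.  44.] top crop [271. 212.]
0.35 [ 0.612 -0.004  0.433] scene crop [419. -22.] top crop [269. 167.]
0.3 [[ 0.70821223 -0.00415835  0.3       ]]
0.35 [[ 0.69242965 -0.00419077  0.35      ]]
0.4 [[ 0.67664708 -0.0042232   0.4       ]]
0.45 [[ 0.6608645  -0.00425562  0.45      ]]
```

>>> carry_out --plan '[{"fingers": 1, "dx": 0, "dy": 0.06, "dz": 0.43, "rx": 0, "ry": 0, "rz": 0}, {"fingers": 1, "dx": 0, "dy": 0.06, "dz": 0.43, "rx": 0, "ry": 0, "rz": 0}, {"fingers": 1, "dx": 0, "dy": 0, "dz": 0.05, "rx": 0, "ry": 0, "rz": 0}]'

```text
time_s: 16.6
tool_pos: [0.5619, -0.0078, 0.0586]
tool_rot: [-171.9, -0.2, 96.0]
force: [-0.7, 0.1, -1.0]
grip_width: 0.0156
```

```bash
python3 - <<'E'
from cell import imaging
from h import *
r=imaging.read_camera("scene"); np.savez("scene10.npz",**r)
crop(r,270,190,390,300,6,"pics/s19.png")
E
python3 rk.py -.094 0 .0426 -8 -.0095 2
```

```text
tcp [ 0.5628 -0.0079  0.052 ]
t 16.65 pos [ 0.5624 -0.0078  0.0591] rot [-171.9   -0.2   96. ] F [-0.3 -0.1 -2.7] grip 0.0156 q [-29.  24.  33. 100. -13.  68.  14.]
dist 0.0071 turn [-0.1 -0.2  0. ] rows 2
dx -0.002 dy 0.023 dz 0.116 rx -0.003 ry -0.012 rz 0.000
dx -0.002 dy 0.023 dz 0.116 rx -0.003 ry -0.012 rz 0.000
```

View pics/s19.png

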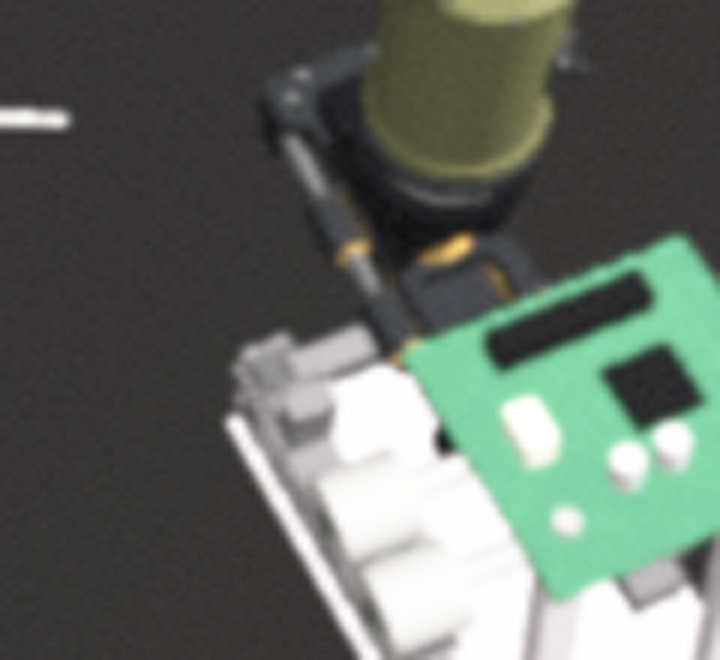

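>>> carry_out --plan '[{"fingers": 1, "dx": 0, "dy": 0.02, "dz": 0.1, "rx": 0, "ry": 0, "rz": 0}, {"fingers": 1, "dx": 0, "dy": 0.02, "dz": 0.07, "rx": 0, "ry": 0, "rz": 0}]'

```text
time_s: 16.9
tool_pos: [0.5642, -0.0077, 0.0549]
tool_rot: [-172.1, -0.2, 96.0]
force: [0.7, 0.1, -2.2]
grip_width: 0.016
```

>>> carry_out --plan '[{"fingers": 1, "dx": 0, "dy": 0, "dz": 0.05, "rx": 0, "ry": 0, "rz": 0}]'

```text
time_s: 17.02
tool_pos: [0.5639, -0.0077, 0.0533]
tool_rot: [-172.1, -0.2, 96.0]
force: [-1.4, -0.1, -1.9]
grip_width: 0.0158
```

>>> carry_out --plan '[{"fingers": 1, "dx": 0, "dy": 0, "dz": 0.06, "rx": 0, "ry": 0, "rz": 0}]'

```text
time_s: 17.15
tool_pos: [0.5637, -0.0078, 0.052]
tool_rot: [-172.1, -0.2, 96.0]
force: [-2.5, 0.7, 7.4]
grip_width: 0.0157
```

>>> carry_out --plan '[{"fingers": 1, "dx": 0, "dy": 0, "dz": 0.05, "rx": 0, "ry": 0, "rz": 0}]'

```text
time_s: 17.27
tool_pos: [0.5637, -0.0077, 0.0519]
tool_rot: [-172.1, -0.3, 96.0]
force: [-3.6, 1.4, 15.4]
grip_width: 0.0161
```

>>> carry_out --plan '[{"fingers": 1, "dx": 0, "dy": 0, "dz": -0.06, "rx": 0, "ry": 0, "rz": 0}, {"fingers": 1, "dx": 0, "dy": 0.2, "dz": 0, "rx": 0, "ry": 0, "rz": 0}, {"fingers": 1, "dx": 0, "dy": 0.2, "dz": 0, "rx": 0, "ry": 0, "rz": 0}]'

```text
time_s: 17.65
tool_pos: [0.5754, -0.0066, 0.0503]
tool_rot: [-172.0, -0.2, 96.0]
force: [-3.1, -1.6, 3.9]
grip_width: 0.0157
```

>>> carry_out --plan '[{"fingers": 1, "dx": 0, "dy": 0.12, "dz": 0, "rx": 0, "ry": 0, "rz": 0}]'

```text
time_s: 17.77
tool_pos: [0.579, -0.0062, 0.0498]
tool_rot: [-172.0, -0.2, 96.0]
force: [-3.7, -1.2, 5.6]
grip_width: 0.016
```

```bash
python3 rk.py -.073 0 .0396 -8 -.0095 2
```

```text
tcp [ 0.5837 -0.0057  0.049 ]
t 17.77 pos [ 0.579  -0.0062  0.0498] rot [-172.    -0.2   96. ] F [-3.7 -1.2  5.6] grip 0.016 q [-28.  27.  32.  98. -14.  68.  15.]
dist 0.0048 turn [-0.  -0.2  0. ] rows 2
dx 0.001 dy 0.080 dz 0.003 rx -0.001 ry -0.011 rz 0.000
dx 0.001 dy 0.080 dz 0.003 rx -0.001 ry -0.011 rz 0.000
```

>>> carry_out --plan '[{"fingers": 1, "dx": 0, "dy": 0.06, "dz": -0.01, "rx": 0, "ry": 0, "rz": 0}]'

```text
time_s: 17.9
tool_pos: [0.581, -0.006, 0.0496]
tool_rot: [-172.0, -0.2, 96.0]
force: [-2.4, -1.3, 1.5]
grip_width: 0.0157
```

>>> carry_out --plan '[{"fingers": 1, "dx": 0, "dy": 0.06, "dz": -0.01, "rx": 0, "ry": 0, "rz": 0}]'

```text
time_s: 18.02
tool_pos: [0.5827, -0.0057, 0.0493]
tool_rot: [-172.0, -0.2, 96.0]
force: [-3.1, -0.3, 0.9]
grip_width: 0.0157
```

>>> carry_out --plan '[{"fingers": 1, "dx": 0, "dy": 0.06, "dz": 0, "rx": 0, "ry": 0, "rz": 0}]'

```text
time_s: 18.15
tool_pos: [0.5827, -0.0058, 0.0493]
tool_rot: [-171.8, -0.2, 96.0]
force: [-8.6, -0.7, 7.1]
grip_width: 0.016
```

>>> carry_out --plan '[{"fingers": 1, "dx": 0, "dy": 0.06, "dz": 0, "rx": 0, "ry": 0, "rz": 0}, {"fingers": 1, "dx": 0, "dy": 0, "dz": 0, "rx": 0, "ry": 0, "rz": 0}]'

```text
time_s: 18.4
tool_pos: [0.5827, -0.0058, 0.0494]
tool_rot: [-171.6, -0.3, 96.0]
force: [-9.9, -0.6, 9.5]
grip_width: 0.016
```

```bash
python3 - <<'E'
from cell import imaging
from h import *
r=imaging.read_camera("scene"); np.savez("scene11.npz",**r)
crop(r,300,220,390,300,8,"pics/s20.png")
E
python3 rk.py -.073 0 .0396 -8 -.0095 1
```

```text
tcp [ 0.5837 -0.0057  0.049 ]
t 18.45 pos [ 0.5827 -0.0058  0.0494] rot [-171.6   -0.3   96. ] F [-10.4  -0.3   9.7] grip 0.0156 q [-27.  27.  32.  97. -14.  69.  15.]
dist 0.0011 turn [-0.4 -0.3 -0. ] rows 1
dx -0.001 dy 0.034 dz 0.007 rx -0.039 ry -0.029 rz -0.000
```

View pics/s20.png

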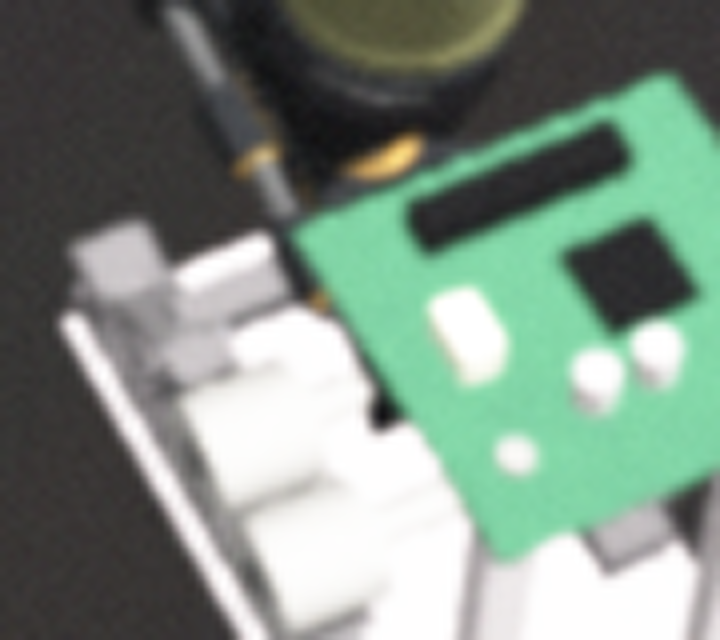

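>>> carry_out --plan '[{"fingers": 0.4, "dx": 0, "dy": 0, "dz": 0, "rx": 0, "ry": 0, "rz": 0}, {"fingers": 0.4, "dx": 0, "dy": 0, "dz": 0, "rx": 0, "ry": 0, "rz": 0}, {"fingers": 0.4, "dx": 0, "dy": 0, "dz": 0, "rx": 0, "ry": 0, "rz": 0}, {"fingers": 0.4, "dx": 0, "dy": 0, "dz": 0, "rx": 0, "ry": 0, "rz": 0}]'

```text
time_s: 18.95
tool_pos: [0.5865, -0.0052, 0.0493]
tool_rot: [-172.1, -0.2, 96.0]
force: [0.5, -0.2, 0.8]
grip_width: 0.0255
```

```bash
python3 rk.py -.073 0 .09 -8 -.0095 1
```

```text
tcp [ 0.5837 -0.0057  0.0994]
t 18.95 pos [ 0.5865 -0.0052  0.0493] rot [-172.1   -0.2   96. ] F [ 0.5 -0.2  0.8] grip 0.0255 q [-27.  27.  32.  97. -14.  68.  15.]
dist 0.0502 turn [ 0.1 -0.2  0. ] rows 2
dx 0.001 dy -0.162 dz -0.820 rx 0.005 ry -0.011 rz 0.001
dx -0.001 dy -0.163 dz -0.820 rx 0.005 ry -0.011 rz 0.001
```

>>> carry_out --plan '[{"fingers": 0.4, "dx": 0, "dy": 0.1, "dz": 0, "rx": 0, "ry": 0, "rz": 0}, {"fingers": 0.4, "dx": 0, "dy": 0.04, "dz": 0, "rx": 0, "ry": 0, "rz": 0}]'

```text
time_s: 19.2
tool_pos: [0.5877, -0.0052, 0.0489]
tool_rot: [-171.7, -0.3, 96.0]
force: [-8.2, -0.2, 8.1]
grip_width: 0.0263
```

>>> carry_out --plan '[{"fingers": 0.4, "dx": 0, "dy": 0.04, "dz": 0, "rx": 0, "ry": 0, "rz": 0}]'

```text
time_s: 19.32
tool_pos: [0.5878, -0.0052, 0.0489]
tool_rot: [-171.5, -0.3, 95.9]
force: [-11.3, -0.6, 9.8]
grip_width: 0.0261
```

>>> carry_out --plan '[{"fingers": 0.4, "dx": 0, "dy": -0.2, "dz": 0, "rx": 0, "ry": 0, "rz": 0}, {"fingers": 0.3, "dx": 0, "dy": -0.09, "dz": 0, "rx": 0, "ry": 0, "rz": 0}, {"fingers": 0.3, "dx": 0, "dy": 0, "dz": 0, "rx": 0, "ry": 0, "rz": 0}]'

```text
time_s: 19.7
tool_pos: [0.5831, -0.0057, 0.0498]
tool_rot: [-172.1, -0.2, 96.0]
force: [-0.4, -0.2, -0.4]
grip_width: 0.0301
```

```bash
python3 rk.py -.076 0 .10 -8 -.0095 1
```

```text
tcp [ 0.5807 -0.006   0.1094]
t 19.7 pos [ 0.5831 -0.0057  0.0498] rot [-172.1   -0.2   96. ] F [-0.4 -0.2 -0.4] grip 0.0301 q [-28.  27.  32.  97. -14.  68.  15.]
dist 0.0597 turn [ 0.1 -0.2  0. ] rows 2
dx 0.002 dy -0.176 dz -0.979 rx 0.004 ry -0.011 rz 0.001
dx 0.000 dy -0.176 dz -0.979 rx 0.004 ry -0.011 rz 0.001
```

>>> carry_out --plan '[{"fingers": 0.3, "dx": 0, "dy": 0, "dz": -0.4, "rx": 0, "ry": 0, "rz": 0}, {"fingers": 0.3, "dx": 0, "dy": 0, "dz": -0.8, "rx": 0, "ry": 0, "rz": 0}, {"fingers": 0.3, "dx": 0, "dy": -0.8, "dz": -0.5, "rx": 0, "ry": 0, "rz": 0}, {"fingers": -0.3, "dx": 0, "dy": -0.9, "dz": -0.5, "rx": 0, "ry": 0, "rz": 0}, {"fingers": -1, "dx": 0, "dy": -0.9, "dz": -0.5, "rx": 0, "ry": 0, "rz": 0}]'

```text
time_s: 20.32
tool_pos: [0.5172, -0.0132, 0.1422]
tool_rot: [-172.1, -0.2, 96.0]
force: [0.7, -0.6, -1.3]
grip_width: 0.0431
```

```bash
python3 - <<'E'
from cell import imaging
from h import *
r=imaging.read_camera("scene"); np.savez("scene12.npz",**r)
crop(r,290,200,410,300,6,"pics/s21.png")
crop(r,380,160,460,240,8,"pics/s21c.png")
r=imaging.read_camera("top"); np.savez("top12.npz",**r)
crop(r,280,110,360,200,6,"pics/t21.png")
E
python3 pl.py .473 .303 .16 0 186 12
```

```text
t 20.43 pos [ 0.5173 -0.0135  0.1435] rot [-172.3   -0.3   95.9] F [-0.   0.5  0.8] grip 0.0506 q [-32.  13.  35. 102.  -7.  75.  11.]
dist 0.32 turn [ -5.8  -6.3 -89.9] rows 12
dx 0.887 dy -0.037 dz -0.037 rx -0.049 ry -0.053 rz -0.749
dx 0.884 dy 0.079 dz -0.045 rx -0.049 ry -0.053 rz -0.749
dx 0.866 dy 0.194 dz -0.051 rx -0.049 ry -0.053 rz -0.749
dx 0.833 dy 0.306 dz -0.057 rx -0.049 ry -0.053 rz -0.749
dx 0.785 dy 0.413 dz -0.062 rx -0.049 ry -0.053 rz -0.749
dx 0.724 dy 0.512 dz -0.065 rx -0.049 ry -0.053 rz -0.749
dx 0.650 dy 0.602 dz -0.066 rx -0.049 ry -0.053 rz -0.749
dx 0.566 dy 0.683 dz -0.066 rx -0.049 ry -0.053 rz -0.749
dx 0.471 dy 0.751 dz -0.065 rx -0.049 ry -0.053 rz -0.749
dx 0.369 dy 0.807 dz -0.062 rx -0.049 ry -0.053 rz -0.749
dx 0.260 dy 0.848 dz -0.058 rx -0.049 ry -0.053 rz -0.749
dx 0.146 dy 0.875 dz -0.053 rx -0.049 ry -0.053 rz -0.749
```

View pics/s21.png

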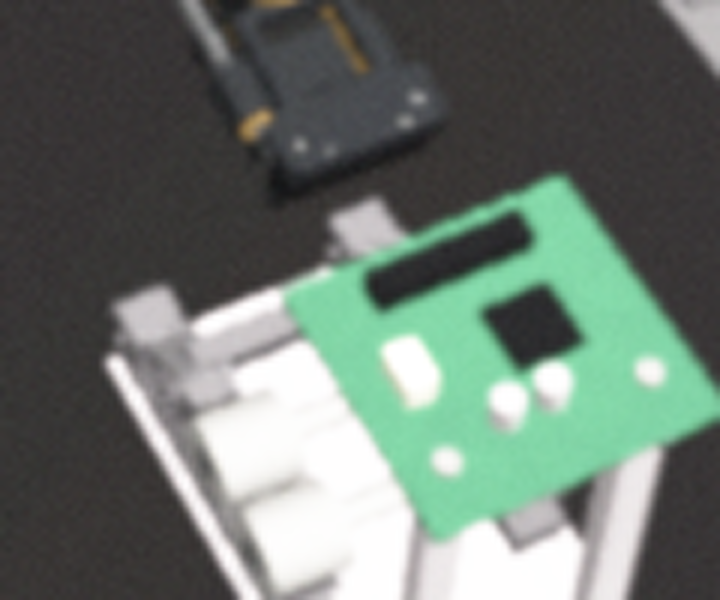

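View pics/t21.png

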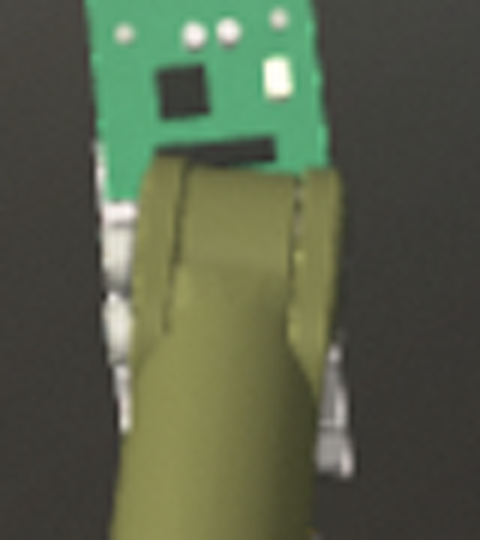

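>>> carry_out --plan '[{"fingers": -1, "dx": 0.89, "dy": -0.03, "dz": -0.04, "rx": -0.049, "ry": -0.053, "rz": -0.75}, {"fingers": -1, "dx": 0.88, "dy": 0.08, "dz": -0.05, "rx": -0.049, "ry": -0.053, "rz": -0.75}, {"fingers": -1, "dx": 0.87, "dy": 0.2, "dz": -0.05, "rx": -0.049, "ry": -0.053, "rz": -0.75}, {"fingers": -1, "dx": 0.83, "dy": 0.31, "dz": -0.06, "rx": -0.049, "ry": -0.053, "rz": -0.75}, {"fingers": -1, "dx": 0.79, "dy": 0.41, "dz": -0.06, "rx": -0.049, "ry": -0.053, "rz": -0.75}, {"fingers": -1, "dx": 0.72, "dy": 0.51, "dz": -0.06, "rx": -0.049, "ry": -0.053, "rz": -0.75}, {"fingers": -1, "dx": 0.65, "dy": 0.6, "dz": -0.07, "rx": -0.049, "ry": -0.053, "rz": -0.75}, {"fingers": -1, "dx": 0.57, "dy": 0.68, "dz": -0.07, "rx": -0.049, "ry": -0.053, "rz": -0.75}, {"fingers": -1, "dx": 0.47, "dy": 0.75, "dz": -0.06, "rx": -0.049, "ry": -0.053, "rz": -0.75}, {"fingers": -1, "dx": 0.36, "dy": 0.81, "dz": -0.06, "rx": -0.049, "ry": -0.053, "rz": -0.75}, {"fingers": -1, "dx": 0.25, "dy": 0.85, "dz": -0.06, "rx": -0.049, "ry": -0.053, "rz": -0.75}, {"fingers": -1, "dx": 0.14, "dy": 0.88, "dz": -0.05, "rx": -0.049, "ry": -0.053, "rz": -0.75}]'

```text
time_s: 21.92
tool_pos: [0.4739, 0.3052, 0.1568]
tool_rot: [-180.0, -0.1, -173.6]
force: [-0.4, 0.4, 1.0]
grip_width: 0.087
```

```bash
python3 - <<'E'
from cell import imaging
from h import *
r=imaging.read_camera("scene"); np.savez("scene13.npz",**r)
crop(r,380,130,480,240,6,"pics/s22.png")
E
python3 pl.py .475 .303 .06 0 186.5 4
```

```text
t 21.98 pos [0.4724 0.3097 0.157 ] rot [ 1.798e+02 -1.000e-01 -1.731e+02] F [-1.4  3.2  0.9] grip 0.0868 q [-48.  10.  13. 101.  -3.  69.  63.]
dist 0.0972 turn [ 0.2 -0.1  0.4] rows 4
dx -0.017 dy -0.060 dz 0.808 rx 0.004 ry -0.003 rz 0.010
dx -0.016 dy -0.059 dz 0.808 rx 0.004 ry -0.003 rz 0.010
dx -0.016 dy -0.059 dz 0.808 rx 0.004 ry -0.003 rz 0.010
dx -0.016 dy -0.058 dz 0.808 rx 0.004 ry -0.003 rz 0.010
```

View pics/s22.png

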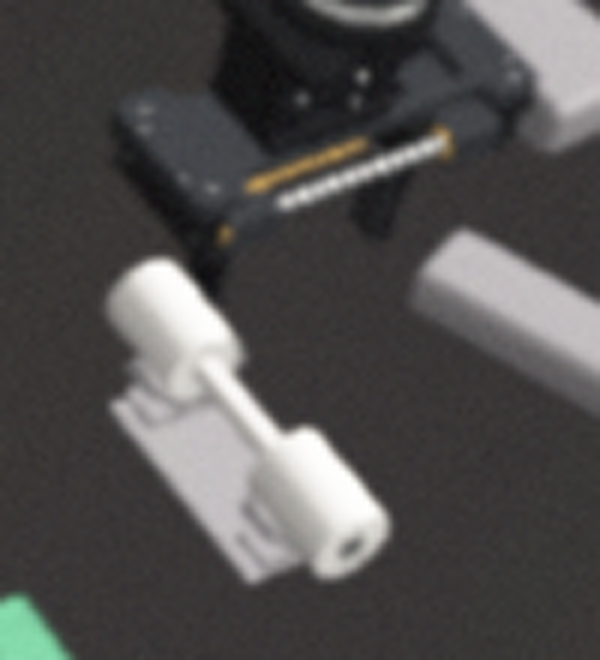

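>>> carry_out --plan '[{"fingers": -1, "dx": -0.02, "dy": -0.05, "dz": 0.8, "rx": 0, "ry": 0, "rz": 0}, {"fingers": -1, "dx": -0.02, "dy": -0.05, "dz": 0.8, "rx": 0, "ry": 0, "rz": 0}, {"fingers": -1, "dx": -0.02, "dy": -0.05, "dz": 0.8, "rx": 0, "ry": 0, "rz": 0}, {"fingers": -1, "dx": 0, "dy": -0.05, "dz": 0.8, "rx": 0, "ry": 0, "rz": 0}, {"fingers": -1, "dx": 0, "dy": 0, "dz": 0, "rx": 0, "ry": 0, "rz": 0}]'

```text
time_s: 22.6
tool_pos: [0.4747, 0.2965, 0.0589]
tool_rot: [-179.8, -0.4, -173.9]
force: [-0.3, -0.4, -0.3]
grip_width: 0.0872
```

```bash
python3 - <<'E'
from cell import imaging
from h import *
r=imaging.read_camera("scene"); np.savez("scene14.npz",**r)
crop(r,380,150,480,240,7,"pics/s23.png")
from cell import sensors
p=sensors.get_obs()["tool_pos"]; print(((proj(r,[p,[p[0],p[1],.045]])-[380,150])*7))
E
python3 pl.py .475 .303 .029 0 186.5 1
```

```text
[[280.34719152 325.17554819]
 [274.62307999 348.04586682]]
t 22.65 pos [0.4756 0.2973 0.0604] rot [-179.9   -0.2 -173.9] F [-0.4  0.2  0.2] grip 0.087 q [-47.  16.  13. 107.  -4.  58.  65.]
dist 0.0319 turn [-0.1 -0.2 -0.4] rows 2
dx -0.002 dy 0.096 dz 0.523 rx -0.006 ry -0.012 rz -0.021
dx -0.001 dy 0.096 dz 0.523 rx -0.006 ry -0.012 rz -0.021
```

View pics/s23.png

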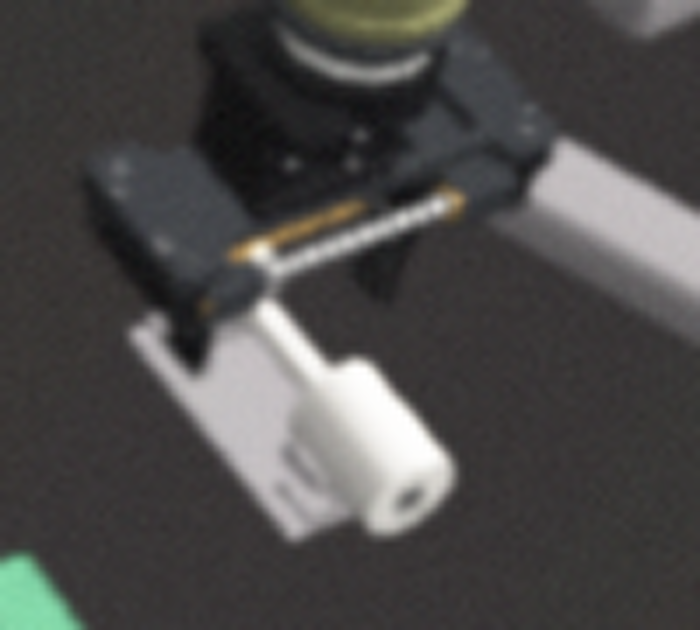

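>>> carry_out --plan '[{"fingers": -1, "dx": 0, "dy": 0.11, "dz": 0.52, "rx": 0, "ry": 0, "rz": -0.02}, {"fingers": -1, "dx": 0, "dy": 0.11, "dz": 0.52, "rx": 0, "ry": 0, "rz": -0.02}, {"fingers": 0, "dx": 0, "dy": 0, "dz": 0, "rx": 0, "ry": 0, "rz": 0}, {"fingers": 0, "dx": 0, "dy": 0, "dz": 0, "rx": 0, "ry": 0, "rz": 0}]'

```text
time_s: 23.15
tool_pos: [0.4748, 0.3043, 0.0297]
tool_rot: [-179.9, -0.2, -173.4]
force: [0.6, -0.6, -0.3]
grip_width: 0.0742
```

```bash
python3 pl.py .475 .304 .029 0 186.5 1
```

```text
t 23.15 pos [0.4748 0.3043 0.0297] rot [-179.9   -0.2 -173.4] F [ 0.6 -0.6 -0.3] grip 0.0742 q [-47.  18.  13. 108.  -5.  55.  65.]
dist 0.0008 turn [-0.1 -0.2  0.1] rows 1
dx -0.005 dy -0.011 dz 0.024 rx -0.007 ry -0.017 rz 0.005
```

>>> carry_out --plan '[{"fingers": 1, "dx": 0, "dy": 0, "dz": 0, "rx": 0, "ry": 0, "rz": 0}, {"fingers": 1, "dx": 0, "dy": 0, "dz": 0, "rx": 0, "ry": 0, "rz": 0}, {"fingers": 1, "dx": 0, "dy": 0, "dz": 0, "rx": 0, "ry": 0, "rz": 0}, {"fingers": 1, "dx": 0, "dy": 0, "dz": 0, "rx": 0, "ry": 0, "rz": 0}, {"fingers": 1, "dx": 0, "dy": 0, "dz": 0, "rx": 0, "ry": 0, "rz": 0}, {"fingers": 1, "dx": 0, "dy": 0, "dz": 0, "rx": 0, "ry": 0, "rz": 0}, {"fingers": 1, "dx": 0, "dy": 0, "dz": 0, "rx": 0, "ry": 0, "rz": 0}, {"fingers": 1, "dx": 0, "dy": 0, "dz": 0, "rx": 0, "ry": 0, "rz": 0}]' --force 45

```text
time_s: 24.15
tool_pos: [0.4752, 0.3003, 0.0296]
tool_rot: [-179.6, -0.3, -173.6]
force: [-0.5, -7.6, 4.8]
grip_width: 0.0129
```

>>> carry_out --plan '[{"fingers": 1, "dx": 0, "dy": 0, "dz": -0.4, "rx": 0, "ry": 0, "rz": 0}, {"fingers": 1, "dx": 0, "dy": 0, "dz": -0.95, "rx": 0, "ry": 0, "rz": 0}, {"fingers": 1, "dx": 0, "dy": 0, "dz": -0.95, "rx": 0, "ry": 0, "rz": 0}, {"fingers": 1, "dx": 0, "dy": 0, "dz": -0.95, "rx": 0, "ry": 0, "rz": 0}, {"fingers": 1, "dx": 0, "dy": 0, "dz": -0.95, "rx": 0, "ry": 0, "rz": 0}, {"fingers": 1, "dx": 0, "dy": 0, "dz": -0.3, "rx": 0, "ry": 0, "rz": 0}]'

```text
time_s: 24.9
tool_pos: [0.4758, 0.3057, 0.1669]
tool_rot: [179.9, -0.0, -173.4]
force: [-0.4, -0.3, -3.4]
grip_width: 0.0126
```

```bash
python3 - <<'E'
from cell import imaging,sensors
from h import *
r=imaging.read_camera("scene"); np.savez("scene15.npz",**r)
crop(r,380,120,480,230,6,"pics/s24.png")
o=sensors.get_obs();p=o["tool_pos"];print(p,o["tool_rot"]); 
P=np.array([p[0],p[1],p[2]+.0154]); a=np.radians(6.4)
print(((proj(r,[P,P+.095*np.array([np.cos(a),np.sin(a),0])])-[380,120])*6))
E
python3 rk.py -.10 .0 .15 18 .0154 12
```

```text
[0.47571991 0.30551647 0.16684264] [ 1.79942528e+02 -1.77863414e-02 -1.73411111e+02]
[[297.06630251 288.20386148]
 [415.37766051 422.9884141 ]]
tcp [ 0.5603 -0.0082  0.1354]
t 24.95 pos [0.4757 0.3055 0.1668] rot [ 179.9   -0.  -173.4] F [ 0.  -0.5 -2.8] grip 0.0126 q [-48.  10.  14. 100.  -3.  70.  63.]
dist 0.3264 turn [-14.  -14.3  89.8] rows 12
dx -0.133 dy -0.893 dz 0.087 rx -0.117 ry -0.119 rz 0.748
dx -0.247 dy -0.869 dz 0.072 rx -0.117 ry -0.119 rz 0.748
dx -0.357 dy -0.831 dz 0.061 rx -0.117 ry -0.119 rz 0.748
dx -0.461 dy -0.779 dz 0.053 rx -0.117 ry -0.119 rz 0.748
dx -0.557 dy -0.713 dz 0.049 rx -0.117 ry -0.119 rz 0.748
dx -0.645 dy -0.636 dz 0.047 rx -0.117 ry -0.119 rz 0.748
dx -0.721 dy -0.548 dz 0.049 rx -0.117 ry -0.119 rz 0.748
dx -0.785 dy -0.450 dz 0.055 rx -0.117 ry -0.119 rz 0.748
dx -0.836 dy -0.345 dz 0.064 rx -0.117 ry -0.119 rz 0.748
dx -0.872 dy -0.235 dz 0.075 rx -0.117 ry -0.119 rz 0.748
dx -0.894 dy -0.121 dz 0.090 rx -0.117 ry -0.119 rz 0.748
dx -0.900 dy -0.006 dz 0.108 rx -0.117 ry -0.119 rz 0.748
```

View pics/s24.png

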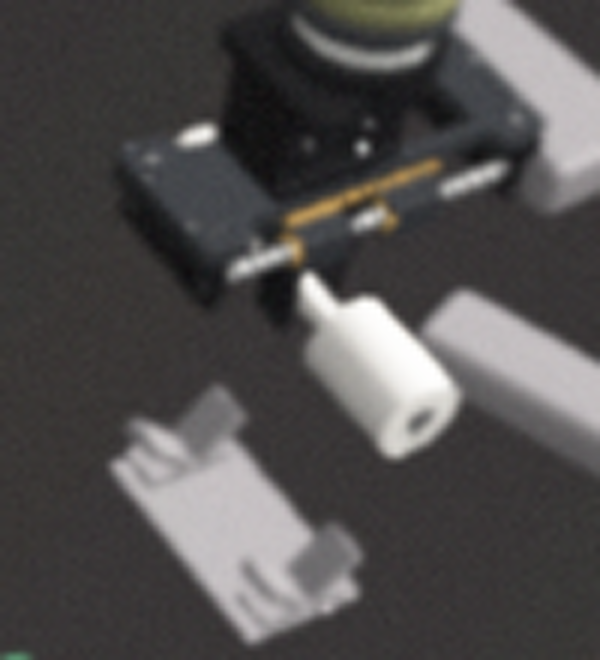

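>>> carry_out --plan '[{"fingers": 1, "dx": -0.13, "dy": -0.89, "dz": 0.09, "rx": -0.117, "ry": -0.119, "rz": 0.75}, {"fingers": 1, "dx": -0.25, "dy": -0.87, "dz": 0.07, "rx": -0.117, "ry": -0.119, "rz": 0.75}, {"fingers": 1, "dx": -0.36, "dy": -0.83, "dz": 0.06, "rx": -0.117, "ry": -0.119, "rz": 0.75}, {"fingers": 1, "dx": -0.46, "dy": -0.78, "dz": 0.05, "rx": -0.117, "ry": -0.119, "rz": 0.75}, {"fingers": 1, "dx": -0.56, "dy": -0.71, "dz": 0.05, "rx": -0.117, "ry": -0.119, "rz": 0.75}, {"fingers": 1, "dx": -0.65, "dy": -0.64, "dz": 0.05, "rx": -0.117, "ry": -0.119, "rz": 0.75}, {"fingers": 1, "dx": -0.72, "dy": -0.55, "dz": 0.05, "rx": -0.117, "ry": -0.119, "rz": 0.75}, {"fingers": 1, "dx": -0.79, "dy": -0.45, "dz": 0.05, "rx": -0.117, "ry": -0.119, "rz": 0.75}, {"fingers": 1, "dx": -0.84, "dy": -0.35, "dz": 0.06, "rx": -0.117, "ry": -0.119, "rz": 0.75}, {"fingers": 1, "dx": -0.87, "dy": -0.24, "dz": 0.08, "rx": -0.117, "ry": -0.119, "rz": 0.75}, {"fingers": 1, "dx": -0.89, "dy": -0.12, "dz": 0.09, "rx": -0.117, "ry": -0.119, "rz": 0.75}, {"fingers": 1, "dx": -0.9, "dy": -0.01, "dz": 0.11, "rx": -0.117, "ry": -0.119, "rz": 0.75}]'

```text
time_s: 26.45
tool_pos: [0.5576, -0.0105, 0.132]
tool_rot: [162.3, 0.0, 95.5]
force: [0.5, -0.1, -3.3]
grip_width: 0.0125
```

```bash
python3 rk.py -.085 .0 .112 18 .0154 3
```

```text
tcp [ 0.5752 -0.0066  0.0974]
t 26.45 pos [ 0.5576 -0.0105  0.132 ] rot [162.3   0.   95.5] F [ 0.5 -0.1 -3.3] grip 0.0125 q [-31.  -3.  30. 119.   0.  45.   5.]
dist 0.0391 turn [-0.3  0.2 -0.5] rows 3
dx 0.025 dy 0.072 dz 0.427 rx -0.009 ry 0.007 rz -0.016
dx 0.025 dy 0.071 dz 0.428 rx -0.009 ry 0.007 rz -0.016
dx 0.024 dy 0.071 dz 0.428 rx -0.009 ry 0.007 rz -0.016
```

```bash
python3 rk.py -.075 .0 .103 14 .0154 3
```

```text
tcp [ 0.5841 -0.0057  0.0881]
t 26.45 pos [ 0.5576 -0.0105  0.132 ] rot [162.3   0.   95.5] F [ 0.5 -0.1 -3.3] grip 0.0125 q [-31.  -3.  30. 119.   0.  45.   5.]
dist 0.0516 turn [ 3.7  0.2 -0.5] rows 3
dx 0.026 dy 0.136 dz 0.556 rx 0.124 ry 0.006 rz -0.016
dx 0.025 dy 0.148 dz 0.553 rx 0.124 ry 0.006 rz -0.016
dx 0.024 dy 0.160 dz 0.550 rx 0.124 ry 0.006 rz -0.016
```

>>> carry_out --plan '[{"fingers": 1, "dx": 0.02, "dy": 0.14, "dz": 0.55, "rx": 0.124, "ry": 0, "rz": -0.016}, {"fingers": 1, "dx": 0.02, "dy": 0.15, "dz": 0.55, "rx": 0.124, "ry": 0, "rz": -0.016}, {"fingers": 1, "dx": 0.02, "dy": 0.16, "dz": 0.52, "rx": 0.124, "ry": 0, "rz": -0.016}, {"fingers": 1, "dx": 0, "dy": 0, "dz": 0, "rx": 0, "ry": 0, "rz": 0}, {"fingers": 1, "dx": 0, "dy": 0, "dz": 0, "rx": 0, "ry": 0, "rz": 0}]'

```text
time_s: 27.08
tool_pos: [0.5845, -0.0055, 0.0904]
tool_rot: [166.0, 0.2, 96.2]
force: [-0.5, 0.2, -3.4]
grip_width: 0.0129
```

```bash
python3 - <<'E'
from cell import imaging,sensors
from h import *
r=imaging.read_camera("scene"); np.savez("scene16.npz",**r)
crop(r,280,180,400,290,6,"pics/s25.png")
r=imaging.read_camera("top"); np.savez("top16.npz",**r)
crop(r,280,110,360,200,6,"pics/t25.png")
E
python3 rk.py -.045 .0 .101 14 .0154 3
```

```text
tcp [ 0.614  -0.0025  0.0861]
t 27.18 pos [ 0.5849 -0.0054  0.0912] rot [165.9   0.2  96.2] F [ 0.6  0.6 -2.2] grip 0.0129 q [-31.   7.  31. 115.  -7.  45.  10.]
dist 0.0296 turn [0.1 0.2 0.2] rows 3
dx -0.002 dy 0.300 dz 0.134 rx 0.004 ry 0.005 rz 0.008
dx -0.002 dy 0.300 dz 0.134 rx 0.004 ry 0.005 rz 0.008
dx -0.002 dy 0.300 dz 0.134 rx 0.004 ry 0.005 rz 0.008
```

View pics/s25.png

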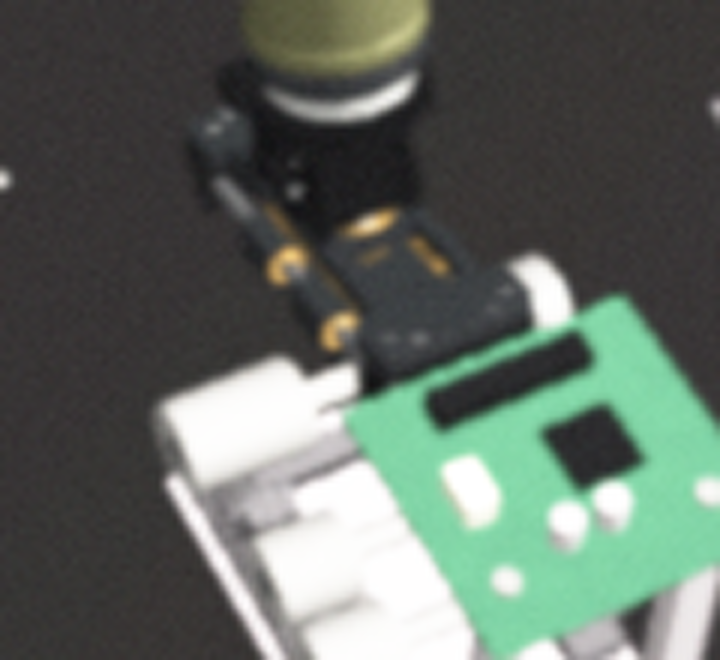

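View pics/t25.png

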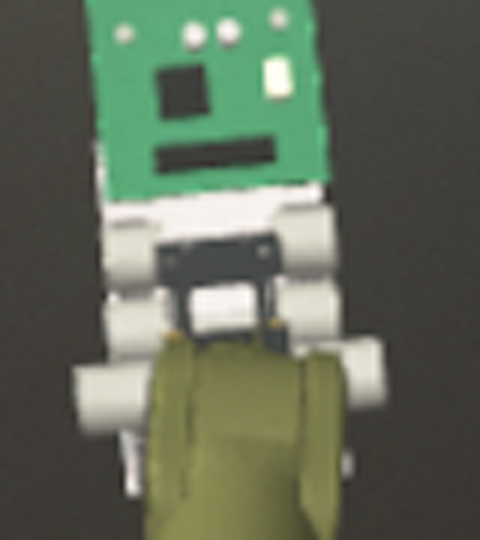

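>>> carry_out --plan '[{"fingers": 1, "dx": 0, "dy": 0.29, "dz": 0.15, "rx": 0, "ry": 0, "rz": 0}, {"fingers": 1, "dx": 0, "dy": 0.29, "dz": 0.15, "rx": 0, "ry": 0, "rz": 0}, {"fingers": 1, "dx": 0, "dy": 0.29, "dz": 0.12, "rx": 0, "ry": 0, "rz": 0}, {"fingers": 1, "dx": 0, "dy": 0, "dz": 0, "rx": 0, "ry": 0, "rz": 0}]'

```text
time_s: 27.68
tool_pos: [0.6143, -0.0023, 0.085]
tool_rot: [165.9, 0.3, 96.2]
force: [0.6, -0.1, -2.9]
grip_width: 0.0128
```

```bash
python3 rk.py -.02 -.001 .1015 14 .0154 2
```

```text
tcp [ 0.6389 -0.0009  0.0866]
t 27.68 pos [ 0.6143 -0.0023  0.085 ] rot [165.9   0.3  96.2] F [ 0.6 -0.1 -2.9] grip 0.0128 q [-30.  11.  31. 112. -10.  45.  12.]
dist 0.0247 turn [0.1 0.2 0.3] rows 2
dx -0.022 dy 0.404 dz 0.074 rx 0.006 ry 0.010 rz 0.013
dx -0.021 dy 0.404 dz 0.074 rx 0.006 ry 0.010 rz 0.013
```

>>> carry_out --plan '[{"fingers": 1, "dx": -0.02, "dy": 0.2, "dz": -0.01, "rx": 0, "ry": 0.01, "rz": 0.01}, {"fingers": 1, "dx": -0.02, "dy": 0.3, "dz": 0.08, "rx": 0, "ry": 0.01, "rz": 0.01}, {"fingers": 1, "dx": 0, "dy": 0.3, "dz": 0.08, "rx": 0, "ry": 0, "rz": 0}, {"fingers": 1, "dx": 0, "dy": 0, "dz": 0, "rx": 0, "ry": 0, "rz": 0}]'

```text
time_s: 28.18
tool_pos: [0.6388, -0.0008, 0.0867]
tool_rot: [165.9, 0.0, 96.1]
force: [0.8, -0.2, -3.2]
grip_width: 0.0126
```

```bash
python3 rk.py -.002 -.001 .096 14 .0154 2
```

```text
tcp [0.6568 0.001  0.0811]
t 28.18 pos [ 0.6388 -0.0008  0.0867] rot [165.9   0.   96.1] F [ 0.8 -0.2 -3.2] grip 0.0126 q [-29.  14.  30. 108. -12.  46.  14.]
dist 0.019 turn [ 0.1 -0.   0.1] rows 2
dx -0.002 dy 0.270 dz 0.165 rx 0.007 ry -0.000 rz 0.003
dx -0.002 dy 0.270 dz 0.164 rx 0.007 ry -0.000 rz 0.003
```

>>> carry_out --plan '[{"fingers": 1, "dx": 0, "dy": 0.3, "dz": 0.1, "rx": 0, "ry": 0, "rz": 0}, {"fingers": 1, "dx": 0, "dy": 0.26, "dz": 0.17, "rx": 0, "ry": 0, "rz": 0}, {"fingers": 1, "dx": 0, "dy": 0, "dz": 0, "rx": 0, "ry": 0, "rz": 0}]'

```text
time_s: 28.55
tool_pos: [0.6566, 0.0012, 0.0824]
tool_rot: [165.9, 0.0, 96.1]
force: [0.4, 0.0, -3.0]
grip_width: 0.0127
```

```bash
python3 - <<'E'
from cell import imaging,sensors
from h import *
r=imaging.read_camera("scene"); np.savez("scene17.npz",**r)
crop(r,300,210,400,300,7,"pics/s26.png")
r=imaging.read_camera("top"); np.savez("top17.npz",**r)
crop(r,280,110,360,200,6,"pics/t26.png")
E
python3 rk.py 0 -.001 .091 14 .0154 2
```

```text
tcp [0.6588 0.0012 0.0761]
t 28.65 pos [0.6559 0.0009 0.0825] rot [165.9  -0.   96. ] F [ 0.1  0.4 -3.1] grip 0.0126 q [-28.  17.  30. 106. -14.  46.  15.]
dist 0.0071 turn [ 0.1 -0.   0. ] rows 2
dx 0.000 dy 0.022 dz 0.116 rx 0.004 ry -0.001 rz 0.002
dx 0.000 dy 0.022 dz 0.116 rx 0.004 ry -0.001 rz 0.002
```

View pics/s26.png

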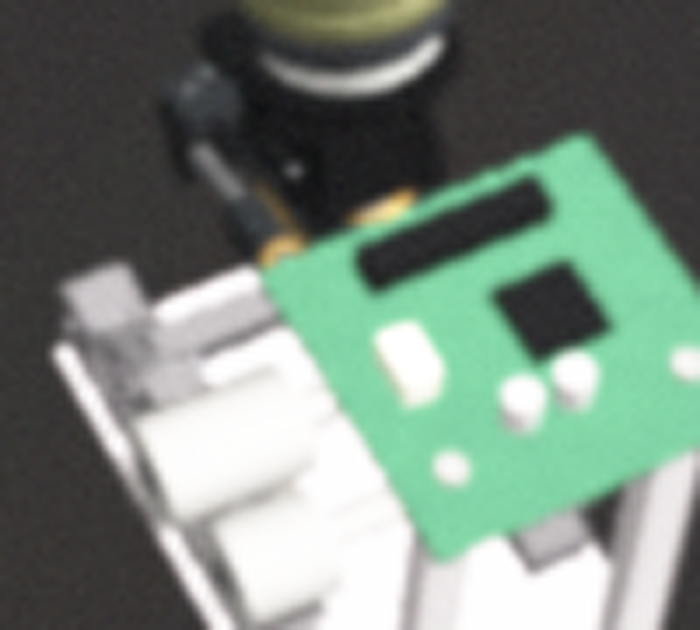

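View pics/t26.png

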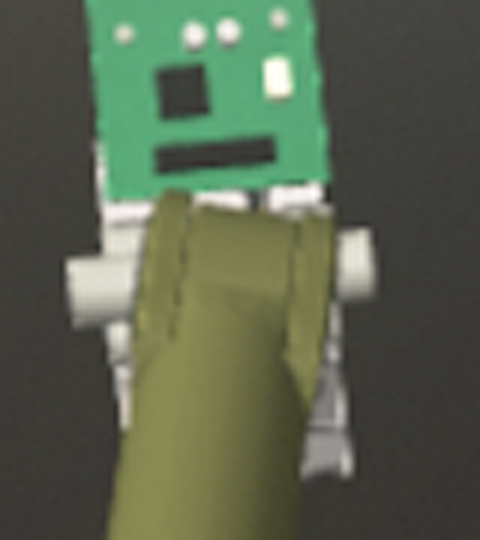

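>>> carry_out --plan '[{"fingers": 1, "dx": 0, "dy": 0.03, "dz": 0.09, "rx": 0, "ry": 0, "rz": 0}, {"fingers": 1, "dx": 0, "dy": 0.02, "dz": 0.06, "rx": 0, "ry": 0, "rz": 0}]'

```text
time_s: 28.9
tool_pos: [0.6585, 0.0013, 0.0787]
tool_rot: [165.9, -0.0, 96.0]
force: [0.8, -0.1, -2.8]
grip_width: 0.0129
```

>>> carry_out --plan '[{"fingers": 1, "dx": 0, "dy": -0.01, "dz": 0.04, "rx": 0, "ry": 0, "rz": 0}]'

```text
time_s: 29.02
tool_pos: [0.6586, 0.0013, 0.0775]
tool_rot: [165.9, -0.0, 96.0]
force: [-0.1, 0.1, -1.6]
grip_width: 0.0129
```

```bash
python3 rk.py 0 -.001 .091 14 .0154 1
```

```text
tcp [0.6588 0.0012 0.0761]
t 29.02 pos [0.6586 0.0013 0.0775] rot [165.9  -0.   96. ] F [-0.1  0.1 -1.6] grip 0.0129 q [-27.  17.  30. 106. -14.  46.  15.]
dist 0.0015 turn [ 0.1 -0.   0. ] rows 1
dx -0.004 dy -0.007 dz 0.049 rx 0.012 ry -0.003 rz 0.004
```

>>> carry_out --plan '[{"fingers": 1, "dx": 0, "dy": -0.01, "dz": 0.035, "rx": 0, "ry": 0, "rz": 0}]'

```text
time_s: 29.15
tool_pos: [0.6592, 0.0013, 0.0772]
tool_rot: [165.8, -0.0, 96.0]
force: [0.2, 0.2, 0.5]
grip_width: 0.0131
```

>>> carry_out --plan '[{"fingers": 1, "dx": 0, "dy": -0.01, "dz": 0.03, "rx": 0, "ry": 0, "rz": 0}]'

```text
time_s: 29.28
tool_pos: [0.6597, 0.0013, 0.0768]
tool_rot: [165.7, -0.0, 96.0]
force: [-0.1, -0.2, 3.3]
grip_width: 0.0125
```

>>> carry_out --plan '[{"fingers": 0.6, "dx": 0, "dy": 0, "dz": 0, "rx": 0, "ry": 0, "rz": 0}, {"fingers": 0.45, "dx": 0, "dy": 0, "dz": 0, "rx": 0, "ry": 0, "rz": 0}, {"fingers": 0.45, "dx": 0, "dy": 0, "dz": 0, "rx": 0, "ry": 0, "rz": 0}, {"fingers": 0.45, "dx": 0, "dy": 0, "dz": 0, "rx": 0, "ry": 0, "rz": 0}]'

```text
time_s: 29.78
tool_pos: [0.6583, 0.0012, 0.0754]
tool_rot: [165.9, -0.0, 96.0]
force: [0.0, -0.0, -0.2]
grip_width: 0.0238
```

```bash
python3 - <<'E'
from cell import imaging,sensors
from h import *
r=imaging.read_camera("scene"); np.savez("scene18.npz",**r)
crop(r,300,210,400,300,7,"pics/s27.png")
r=imaging.read_camera("top"); np.savez("top18.npz",**r)
crop(r,280,110,360,200,6,"pics/t27.png")
E
python3 rk.py 0 -.001 .091 14 .0154 1
```

```text
tcp [0.6588 0.0012 0.0761]
t 29.88 pos [0.6584 0.0013 0.0755] rot [165.9  -0.   96. ] F [-0.5 -0.   0.5] grip 0.0242 q [-27.  18.  30. 106. -14.  45.  15.]
dist 0.0007 turn [ 0.1 -0.   0. ] rows 1
dx -0.004 dy 0.018 dz -0.016 rx 0.010 ry -0.003 rz 0.004
```

View pics/s27.png

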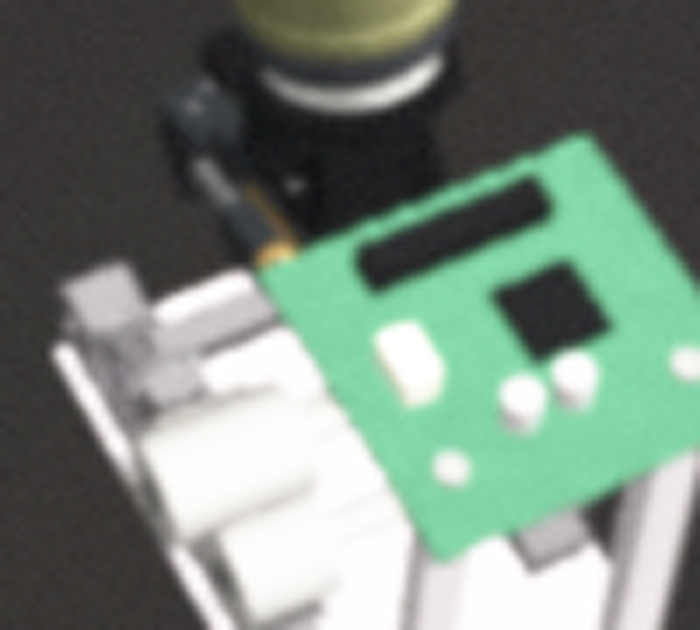

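View pics/t27.png

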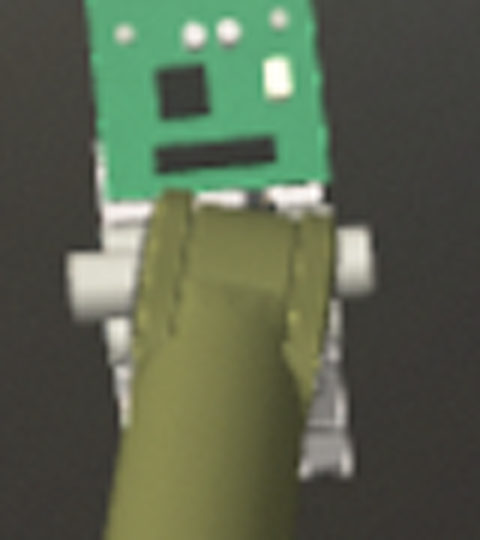

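>>> carry_out --plan '[{"fingers": -1, "dx": 0, "dy": 0.03, "dz": -0.08, "rx": 0, "ry": 0, "rz": 0}, {"fingers": -1, "dx": 0, "dy": 0, "dz": 0, "rx": 0, "ry": 0, "rz": 0}, {"fingers": -1, "dx": 0, "dy": 0, "dz": 0, "rx": 0, "ry": 0, "rz": 0}, {"fingers": -1, "dx": 0, "dy": 0, "dz": 0, "rx": 0, "ry": 0, "rz": 0}, {"fingers": -1, "dx": 0, "dy": 0, "dz": 0, "rx": 0, "ry": 0, "rz": 0}, {"fingers": -1, "dx": 0, "dy": 0, "dz": 0, "rx": 0, "ry": 0, "rz": 0}, {"fingers": -1, "dx": 0, "dy": 0, "dz": 0, "rx": 0, "ry": 0, "rz": 0}]'

```text
time_s: 30.75
tool_pos: [0.6588, 0.0013, 0.0781]
tool_rot: [165.9, -0.0, 96.0]
force: [0.7, 0.8, 0.3]
grip_width: 0.0832
```

```bash
echo up; python3 rk.py .0037 -.001 .0855 14 0 2; echo back; python3 rk.py -.026 -.001 .0865 4 0 4
```

```text
up
tcp [0.6588 0.0012 0.0855]
t 30.75 pos [0.6588 0.0013 0.0781] rot [165.9  -0.   96. ] F [0.7 0.8 0.3] grip 0.0832 q [-27.  17.  30. 106. -14.  46.  15.]
dist 0.0074 turn [ 0.1 -0.   0. ] rows 2
dx -0.002 dy 0.030 dz -0.120 rx 0.006 ry -0.001 rz 0.002
dx -0.002 dy 0.030 dz -0.120 rx 0.006 ry -0.001 rz 0.002
back
tcp [ 0.6292 -0.0019  0.0865]
t 30.75 pos [0.6588 0.0013 0.0781] rot [165.9  -0.   96. ] F [0.7 0.8 0.3] grip 0.0832 q [-27.  17.  30. 106. -14.  46.  15.]
dist 0.0309 turn [10.1 -0.   0. ] rows 4
dx -0.001 dy -0.223 dz -0.128 rx 0.253 ry -0.001 rz 0.001
dx -0.001 dy -0.228 dz -0.118 rx 0.253 ry -0.001 rz 0.001
dx -0.001 dy -0.233 dz -0.108 rx 0.253 ry -0.001 rz 0.001
dx -0.001 dy -0.238 dz -0.098 rx 0.253 ry -0.001 rz 0.001
```

>>> carry_out --plan '[{"fingers": -1, "dx": 0, "dy": 0.03, "dz": -0.12, "rx": 0, "ry": 0, "rz": 0}, {"fingers": -1, "dx": 0, "dy": 0.03, "dz": -0.13, "rx": 0, "ry": 0, "rz": 0}, {"fingers": -1, "dx": 0, "dy": -0.12, "dz": -0.03, "rx": 0.25, "ry": 0, "rz": 0}, {"fingers": -1, "dx": 0, "dy": -0.25, "dz": -0.06, "rx": 0.25, "ry": 0, "rz": 0}, {"fingers": -1, "dx": 0, "dy": -0.3, "dz": -0.05, "rx": 0.25, "ry": 0, "rz": 0}, {"fingers": -1, "dx": 0, "dy": -0.33, "dz": -0.03, "rx": 0.25, "ry": 0, "rz": 0}, {"fingers": -1, "dx": 0, "dy": 0, "dz": 0, "rx": 0, "ry": 0, "rz": 0}]'

```text
time_s: 31.62
tool_pos: [0.6289, -0.0019, 0.0862]
tool_rot: [175.8, -0.0, 96.1]
force: [0.8, 1.0, -1.2]
grip_width: 0.0871
```

```bash
python3 rk.py -.027 -.001 .102 4 0 2
python3 - <<'E'
from cell import imaging,sensors
from h import *
r=imaging.read_camera("scene"); np.savez("scene19.npz",**r)
crop(r,300,210,400,300,7,"pics/s28.png")
E
```

```text
tcp [ 0.6283 -0.002   0.102 ]
t 31.62 pos [ 0.6289 -0.0019  0.0862] rot [175.8  -0.   96.1] F [ 0.8  1.  -1.2] grip 0.0871 q [-27.  20.  30. 100. -12.  58.  13.]
dist 0.0158 turn [ 0.2 -0.   0.1] rows 2
dx -0.001 dy 0.009 dz -0.264 rx 0.008 ry -0.000 rz 0.003
dx -0.001 dy 0.009 dz -0.264 rx 0.008 ry -0.000 rz 0.003
```

View pics/s28.png

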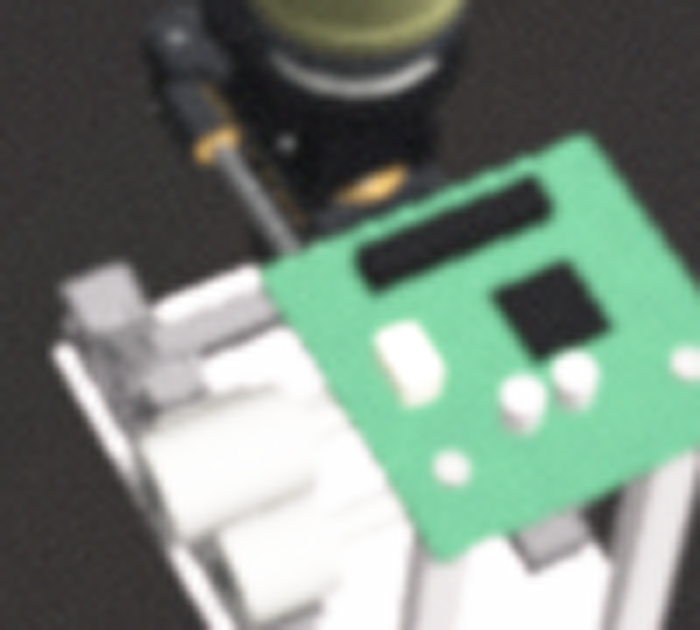

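>>> carry_out --plan '[{"fingers": -1, "dx": 0, "dy": 0, "dz": -0.25, "rx": 0.1, "ry": 0, "rz": 0}, {"fingers": -1, "dx": 0, "dy": 0, "dz": -0.25, "rx": 0.1, "ry": 0, "rz": 0}, {"fingers": -1, "dx": 0, "dy": 0, "dz": 0, "rx": 0, "ry": 0, "rz": 0}]'

```text
time_s: 32.05
tool_pos: [0.6287, -0.002, 0.1021]
tool_rot: [177.8, -0.0, 96.1]
force: [0.5, -0.1, 0.2]
grip_width: 0.0871
```

```bash
python3 rk.py -.027 -.001 .102 2 0 1
```

```text
tcp [ 0.6283 -0.002   0.102 ]
t 32.05 pos [ 0.6287 -0.002   0.1021] rot [177.8  -0.   96.1] F [ 0.5 -0.1  0.2] grip 0.0871 q [-27.  21.  31.  98. -12.  63.  13.]
dist 0.0005 turn [ 0.2 -0.   0.1] rows 1
dx -0.000 dy -0.015 dz 0.003 rx 0.024 ry -0.001 rz 0.006
```

>>> carry_out --plan '[{"fingers": -1, "dx": 0, "dy": -0.2, "dz": -0.01, "rx": 0, "ry": 0, "rz": 0}, {"fingers": -1, "dx": 0, "dy": -0.3, "dz": -0.01, "rx": 0, "ry": 0, "rz": 0}]'

```text
time_s: 32.3
tool_pos: [0.6117, -0.0038, 0.1006]
tool_rot: [177.9, -0.0, 96.0]
force: [0.7, 1.0, 0.1]
grip_width: 0.087
```

>>> carry_out --plan '[{"fingers": -1, "dx": 0, "dy": -0.5, "dz": -0.02, "rx": 0, "ry": 0, "rz": 0}, {"fingers": -1, "dx": 0, "dy": -0.7, "dz": -0.1, "rx": 0, "ry": 0, "rz": 0}, {"fingers": -1, "dx": 0, "dy": -0.8, "dz": -0.6, "rx": 0, "ry": 0, "rz": 0}, {"fingers": -1, "dx": 0, "dy": -0.8, "dz": -0.9, "rx": 0, "ry": 0, "rz": 0}, {"fingers": -1, "dx": 0.8, "dy": -0.3, "dz": -0.9, "rx": 0, "ry": 0, "rz": 0}, {"fingers": -1, "dx": 1, "dy": 0, "dz": -0.9, "rx": 0, "ry": 0, "rz": 0}, {"fingers": -1, "dx": 1, "dy": 0, "dz": 0, "rx": 0, "ry": 0, "rz": 0}, {"fingers": -1, "dx": 1, "dy": 0, "dz": 0, "rx": 0, "ry": 0, "rz": 0}, {"fingers": -1, "dx": 1, "dy": 0, "dz": 0, "rx": 0, "ry": 0, "rz": 0}, {"fingers": -1, "dx": 1, "dy": 0, "dz": 0, "rx": 0, "ry": 0, "rz": 0}]'

```text
time_s: 33.55
tool_pos: [0.4969, 0.1596, 0.1999]
tool_rot: [177.9, -0.0, 96.0]
force: [0.9, 0.8, 1.0]
grip_width: 0.0868
```

Run:
```python
from cell import imaging,sensors
from h import *
print(sensors.get_obs()["qpos"].round(0))
r=imaging.read_camera("scene"); np.savez("scene20.npz",**r)
crop(r,300,210,400,300,7,"pics/s29.png"); cv2.imwrite("pics/s29full.png",r["color"][:,:,::-1])
r=imaging.read_camera("top"); np.savez("top20.npz",**r)
crop(r,275,110,365,200,8,"pics/t29.png"); cv2.imwrite("pics/t29full.png",r["color"][:,:,::-1])
```

```text
[-43.   1.  22. 106.  -0.  71. -15.]
```

View pics/s29.png

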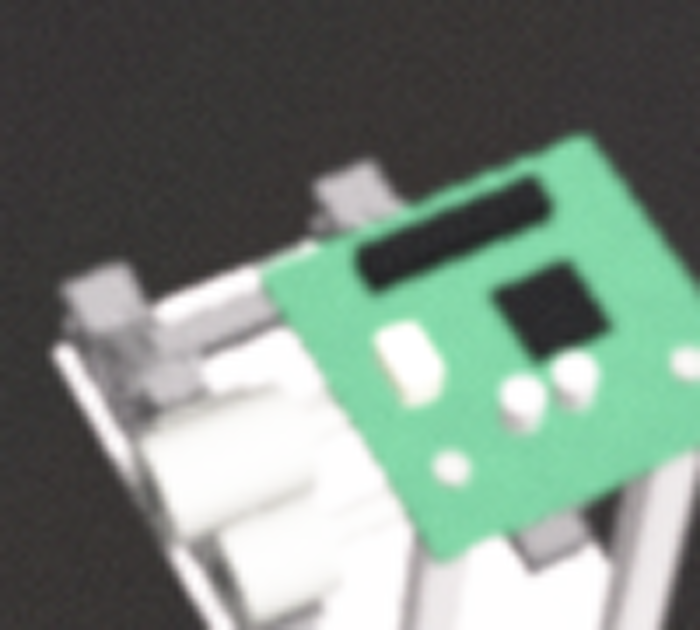

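View pics/t29.png

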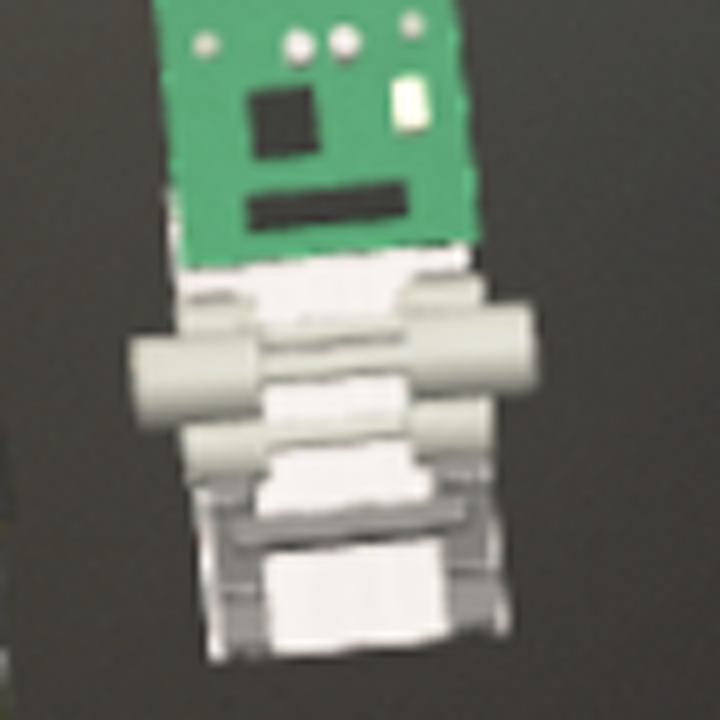

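Run:
```python
from h import *
a=load("scene0.npz")["color"].astype(int);b=load("scene20.npz")["color"].astype(int)
for n,p in dict(motor=(449,254),tape=(253,325),mug=(152,276),driver=(248,210),clip=(373,172),batt=(472,185),blk=(465,135),red=(172,214)).items():
    x,y=p; d=np.abs(a[y-22:y+22,x-30:x+30]-b[y-22:y+22,x-30:x+30]).max(2); print(n,(d>50).sum())
```

```text
motor 0
tape 0
mug 0
driver 128
clip 160
batt 0
blk 0
red 0
```

View pics/s29full.png

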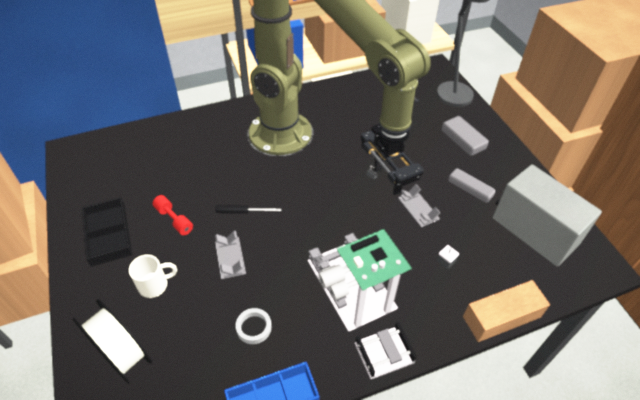

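```bash
python3 -c "
from cell import ticket; print(ticket.sign_off())"
```

```text
the job is handed in; nothing more can be done
None
```

The job is done in the order asked and handed in at about 34 s of the 67 s limit; no verdict was reported.

- **Short roller:** I laid it on the bed side of the open seat and let go. It rolled into the seat, and the pictures show it lying beside and parallel to the back roller.
- **Chock:** I set it on the rails and slid it forward until it pressed on the roller at about 10 N. I let go, pushed again to about 11 N, and backed off.
- **Long roller:** I lowered it into the valley until the force reading showed the lower rollers carrying its weight, released it, and drew the gripper out from under the board. No contact force showed on the way out.

**Last checks:**
- The final top and scene pictures show all three rollers parallel and in place, with the chock's face against the short roller.
- The rollers' middles agree along their axes to about 3 mm. I estimated this by eye from the picture.
- Comparing the first and last pictures, the motor, tape, mug, battery pack and red look-alike had not changed.
- The same comparison flagged the driver and clip areas. For the driver I put it down to the roller having left its rest inside the comparison window. For the clip it was the arm standing in view, so I only checked those two by eye, and both looked in place.
- The measured rack yaw varied by 1 to 2° between views. This did not show up as a problem in the placing.

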